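# Tighten the loose snack-jar caps, shelve the jars and switch the chiller on

## Task

Some of the snack jars on the high-chair tray have had their screw caps left loose, which cannot be seen, only felt: tug each cap clockwise, twist the loose ones fully tight, and stand every jar upright on the chilled shelf only once its cap is tight. When all the jars are on the shelf, flip the shelf's toggle switch over to on (away from the robot). Leave the tumbler, the snap-lid container and the spoons alone.

Things in the scene. Friction and masses are not known exactly. Their poses are not given: they have to be found in the camera images.
- tray: White high-chair tray with a thin walnut rim, lying flat on the table and fixed: 420 (its x) by 400 (its y), upper surface 12 above the table, rim 8 above that. Origin: centre of its underside.
- shelf: Low chilled shelf, an aluminium slab 210 (its x) by 360 (its y), 50 high, fixed. Origin: centre of its underside, on the table. Jars stand on its grey top surface at z = 50: free area x from -97 to +97, y from -120 to +172, bounded by a walnut lip 10 high. At its -y end (y -180 to -120) is a white switch block, its top at z = 70.
- chill_switch (a joint): The toggle switch of the chilled shelf, rad. -0.42: off, bat leaning to the shelf's -x side (towards the robot); +0.42: on, leaning to +x. It pivots about the shelf's y at shelf (x 0, y -150, z 70); it tips over its centre: pushed past 0 it snaps to the other side by itself; about 1 N at the tip.
- chill_switch_tip (a point): Centre of the red ball (13 diameter) on the toggle bat's end, 28 from its pivot.
- jar_a_mid (a point): Apricot square snack jar (may be absent: None), about 300 g, loose: body 54 by 54, 52 high, 76 with its cap. Point: the body's centre, 26 above its foot; x, y along its sides, z up. A loose cap turns clockwise (from above) easily (0.015 N m) up to 0.9 rad to a firm stop while the jar stands still; a tight cap turns the whole jar with it. The jar may be lifted by its cap.
- jar_a_lid (a point): Round walnut screw cap of the apricot jar, diameter 46 (48 over ribs), 22 high, 2 above the jar's shoulder; it does not come off. Point: the cap's centre, 39 above the jar body's centre; its frame turns with the cap, x along the white stripe. When tight the stripe stands at an angle that differs from jar to jar, so it does not show tightness.
- jar_b_mid (a point): Pale blue square snack jar (may be absent: None), about 300 g, loose: body 54 by 54, 52 high, 76 with its cap. Point: the body's centre, 26 above its foot; x, y along its sides, z up. A loose cap turns clockwise (from above) easily (0.015 N m) up to 0.9 rad to a firm stop while the jar stands still; a tight cap turns the whole jar with it. The jar may be lifted by its cap.
- jar_b_lid (a point): Round walnut screw cap of the pale blue jar, diameter 46 (48 over ribs), 22 high, 2 above the jar's shoulder; it does not come off. Point: the cap's centre, 39 above the jar body's centre; its frame turns with the cap, x along the white stripe. When tight the stripe stands at an angle that differs from jar to jar, so it does not show tightness.
- jar_c_mid (a point): Coral pink square snack jar (may be absent: None), about 300 g, loose: body 54 by 54, 52 high, 76 with its cap. Point: the body's centre, 26 above its foot; x, y along its sides, z up. A loose cap turns clockwise (from above) easily (0.015 N m) up to 0.9 rad to a firm stop while the jar stands still; a tight cap turns the whole jar with it. The jar may be lifted by its cap.
- jar_c_lid (a point): Round walnut screw cap of the coral pink jar, diameter 46 (48 over ribs), 22 high, 2 above the jar's shoulder; it does not come off. Point: the cap's centre, 39 above the jar body's centre; its frame turns with the cap, x along the white stripe. When tight the stripe stands at an angle that differs from jar to jar, so it does not show tightness.
- jar_d_mid (a point): Cream square snack jar (may be absent: None), about 300 g, loose: body 54 by 54, 52 high, 76 with its cap. Point: the body's centre, 26 above its foot; x, y along its sides, z up. A loose cap turns clockwise (from above) easily (0.015 N m) up to 0.9 rad to a firm stop while the jar stands still; a tight cap turns the whole jar with it. The jar may be lifted by its cap.
- jar_d_lid (a point): Round walnut screw cap of the cream jar, diameter 46 (48 over ribs), 22 high, 2 above the jar's shoulder; it does not come off. Point: the cap's centre, 39 above the jar body's centre; its frame turns with the cap, x along the white stripe. When tight the stripe stands at an angle that differs from jar to jar, so it does not show tightness.
- jar_e_mid (a point): Sage green square snack jar (may be absent: None), about 300 g, loose: body 54 by 54, 52 high, 76 with its cap. Point: the body's centre, 26 above its foot; x, y along its sides, z up. A loose cap turns clockwise (from above) easily (0.015 N m) up to 0.9 rad to a firm stop while the jar stands still; a tight cap turns the whole jar with it. The jar may be lifted by its cap.
- jar_e_lid (a point): Round walnut screw cap of the sage green jar, diameter 46 (48 over ribs), 22 high, 2 above the jar's shoulder; it does not come off. Point: the cap's centre, 39 above the jar body's centre; its frame turns with the cap, x along the white stripe. When tight the stripe stands at an angle that differs from jar to jar, so it does not show tightness.
- tumbler: Glass tumbler, diameter 66, 90 high, standing on the tray's far part; bystander. Origin: centre of its underside.
- snap_box: Closed snap-lid container with a mint lid, 76 by 106, 55 high; bystander. Origin: centre of its underside.
- spoon_1: Orange training spoon, 140 long, lying across the tray's far part; bystander.
- spoon_2: Orange training spoon, 140 long, lying across the tray's far part; bystander.
Mind the look-alikes: they are no part of the job. Leave any purple or red look-alike of the part that bears jar_a_mid alone. What is shaped like the part that bears jar_c_mid but purple or red is not meant.

How it is judged:
On the way, in this order (a step that is already met when the one before it is completed fails the run):
1. every jar present stands upright on the shelf with its cap tight (x of jar_a_mid in the frame of shelf between -0.085 and 0.085 m and y of jar_a_mid in the frame of shelf between -0.105 and 0.16 m and z of jar_a_mid in the frame of shelf between 0.068 and 0.084 m and angle between each of jar_a_mid, jar_b_mid, jar_c_mid, jar_d_mid, jar_e_mid's own z axis and vertical below 0.12 rad and angle between the x axis of jar_a_lid and the x axis of jar_a_mid, either way round below 0.32 rad and x of jar_b_mid in the frame of shelf between -0.085 and 0.085 m and y of jar_b_mid in the frame of shelf between -0.105 and 0.16 m and z of jar_b_mid in the frame of shelf between 0.068 and 0.084 m and angle between the x axis of jar_b_lid and the x axis of jar_b_mid, either way round above 0.88 rad and x of jar_c_mid in the frame of shelf between -0.085 and 0.085 m and y of jar_c_mid in the frame of shelf between -0.105 and 0.16 m and z of jar_c_mid in the frame of shelf between 0.068 and 0.084 m and angle between the x axis of jar_c_lid and the x axis of jar_c_mid, either way round below 0.82 rad and x of jar_d_mid in the frame of shelf between -0.085 and 0.085 m and y of jar_d_mid in the frame of shelf between -0.105 and 0.16 m and z of jar_d_mid in the frame of shelf between 0.068 and 0.084 m and angle between the x axis of jar_d_lid and the x axis of jar_d_mid, either way round above 0.48 rad and x of jar_e_mid in the frame of shelf between -0.085 and 0.085 m and y of jar_e_mid in the frame of shelf between -0.105 and 0.16 m and z of jar_e_mid in the frame of shelf between 0.068 and 0.084 m and angle between the x axis of jar_e_lid and the x axis of jar_e_mid, either way round below 1.12 rad), for 0.2 s.
2. the toggle switch has snapped to on (value of joint chill_switch above 0.3 rad), for 0.2 s.
At the end, for the whole second after the job is handed in: Every jar present stands upright (within 0.12 rad) with its foot on the shelf's surface inside the lip, each cap within 0.12 rad of its tight stop, and the toggle switch on (above 0.3 rad) (all of step 1 and value of joint chill_switch above 0.3 rad); the robot touches nothing.
It fails at once if a jar stands on the shelf with its cap still loose ((x of jar_a_mid in the frame of shelf between -0.085 and 0.085 m and y of jar_a_mid in the frame of shelf between -0.105 and 0.16 m and z of jar_a_mid in the frame of shelf between 0.068 and 0.084 m and angle between jar_a_mid's own z axis and vertical below 0.12 rad and angle between the x axis of jar_a_lid and the x axis of jar_a_mid, either way round above 0.4 rad) or (x of jar_b_mid in the frame of shelf between -0.085 and 0.085 m and y of jar_b_mid in the frame of shelf between -0.105 and 0.16 m and z of jar_b_mid in the frame of shelf between 0.068 and 0.084 m and angle between jar_b_mid's own z axis and vertical below 0.12 rad and angle between the x axis of jar_b_lid and the x axis of jar_b_mid, either way round below 0.8 rad) or (x of jar_c_mid in the frame of shelf between -0.085 and 0.085 m and y of jar_c_mid in the frame of shelf between -0.105 and 0.16 m and z of jar_c_mid in the frame of shelf between 0.068 and 0.084 m and angle between jar_c_mid's own z axis and vertical below 0.12 rad and angle between the x axis of jar_c_lid and the x axis of jar_c_mid, either way round above 0.9 rad) or (x of jar_d_mid in the frame of shelf between -0.085 and 0.085 m and y of jar_d_mid in the frame of shelf between -0.105 and 0.16 m and z of jar_d_mid in the frame of shelf between 0.068 and 0.084 m and angle between jar_d_mid's own z axis and vertical below 0.12 rad and angle between the x axis of jar_d_lid and the x axis of jar_d_mid, either way round below 0.4 rad) or (x of jar_e_mid in the frame of shelf between -0.085 and 0.085 m and y of jar_e_mid in the frame of shelf between -0.105 and 0.16 m and z of jar_e_mid in the frame of shelf between 0.068 and 0.084 m and angle between jar_e_mid's own z axis and vertical below 0.12 rad and angle between the x axis of jar_e_lid and the x axis of jar_e_mid, either way round above 1.2 rad)).
It fails at once if the tumbler is tipped or shoved aside (angle between tumbler's own z axis and vertical above 0.5 rad or distance of tumbler from where it was at the start of the episode above 0.06 m).
It fails at once if the snap-lid container or a spoon is shoved aside (distance of any of snap_box, spoon_1, spoon_2 from where it was at the start of the episode above 0.06 m).
Of jar_a, jar_b, jar_c, jar_d, jar_e only 4 to 5 are there at a start; the rules pass over those that are not, and their reading is None.
At some moment in a run one of jar_a, jar_b, jar_c, jar_d, jar_e may be knocked a few centimetres aside while the robot is not near it.
It also fails if it takes over 210 s, if anything falls off the work surface, if the arm or the gripper's body presses on something with over 40 N, if the wrist force passes 120 N, or if a joint passes its speed limit or range.

## Robot

A 6-joint arm with a two-finger parallel gripper is mounted at the origin on the work surface. World frame = base frame: x ahead of the robot, y to its left, z up, the work surface at z = 0. Lengths are in m, angles in rad, forces in N, time in s.
With the tool pointing down it reaches from about 0.325 to 0.9 m from the base axis. Payload 6.1 kg.
Tool frame: the origin (TCP) lies midway between the tips of the shut fingers; the grasp point (between the pads) lies 19 mm behind it; z points along the fingers, y is the direction in which the jaws open and shut (so a half turn about z gives the same grasp; the last joint's range is limited). The gripper opens to 85 mm and grips with 20 to 120 N. Pads are 22 mm wide; open, the fingers measure 114 mm over their backs; the gripper's body (76 mm by 85 mm) begins 54 mm behind the grasp point. The pads swing forward as they close: fully open they stand 13 mm farther back than shut.
Start: joints at [-1.303, 0.22, 1.526, -0, 1.395, -0.126], TCP at [0.24, -0.577, 0.231] pointing down, gripper open.
Joint ranges: [-2.98, 2.98], [-0.91, 2.08], [0.09, 2.57], [-1.24, 4.39], [0.2, 2.65], [-2.68, 2.68]. Speed limits (rad/s): [2.57, 2.57, 3.01, 3.14, 3.14, 3.14].

## Interface

Orientations are given as a 3x3 rotation matrix whose columns are the frame's x, y, z axes.
In Python, from workcell import readout, eyes, arm, masks_of, landmark_of gives the robot as it stands.
- The arm moves only by the shell command python3 -m pendant 'ROWS' [FORCE]. ROWS is JSON, a list of rows, each an object with "grip": the opening, from -1 (shut) to 1 (fully open), so that 0 is half open; "linear": the shift along the tool's x, y, z in cm, a list of three; "yaw": the turn about the tool's z in degrees. A call has 1 to 5 rows; each row is the pose to reach, as a shift and turn from the pose commanded when the call began, along the tool's axes at that moment; what a row does not reach only later rows make up. A row lasts 1/10 s, in which the tool goes at most 50 mm and 8.59 degrees, less where a joint would pass 70% of its speed; a pose out of reach is approached as far as the arm can. A call with a gripper value outside its range is refused whole. The fingers move at their own pace and stop on an object; FORCE is the grip in N (left out, the last holds). Time passes only in rows, so rows that repeat a pose let the fingers close. It gives the time, the measured TCP pose, the force and the opening at its end, in the units of the state.
- readout.observe(): the state, without advancing time (a new reading comes with each control period).
- eyes.capture(name): name is "side" or "top" or "wrist"; returns (picture, depth): 480x640x3 uint8, blue, green, red; 480x640 float32, m along the optical axis (not along the pixel's ray), 0 where there is no reading.
- eyes.camera_info(name): a dict with "fov_y" (degrees; the focal length in pixels is half the picture's height over the tangent of half this angle, whatever the lens; pixels are square), "cx", "cy" (the principal point, pixels), "T" (4x4, takes a point from camera to world coordinates); the wrist camera has in their place "mount" (4x4, takes a point from camera to tool coordinates, whose origin is the TCP and whose axes are the flange's). Camera axes: x right, y up, looking along -z (the intrinsics and any distortion apply to the point x, -y, -z); pixel columns grow to the right and rows downward; lengths in m; the calibration is good to about 2 mm. A picture is of the moment at which its call begins: read the wrist's pose just before it. camera_info takes no time and is no camera call.
- arm.hand_in(): hands the job in, once; it reports no verdict.
Trained networks look in the newest picture that a camera, given by its name, has taken for a name from the list of things; names that differ only in an ending like _2 or _b are one class to them, and where a whole thing is asked for, a point or a joint stands for the part that bears it (a point fixed in the world has none). Each returns a list of dicts, best first, with "conf" (0 to 1); they miss things now and then, are a little off and sometimes report something else, mostly with a low value. They report only what shows in the picture. A call takes as long as a camera call. They do not tell look-alikes from the thing itself.
- masks_of(target, camera): "region" (480x640 bool, what is visible of it) and "extent" ([left, top, right, bottom] in pixels, round what is visible of it).
- landmark_of(target, camera): "position" ([column, row] in pixels: a listed point, or the origin of a listed thing).
The state is a dict: "time_s": time; "joint_pos": joint angles; "joint_vel": joint speeds; "joint_efforts": joint torques, N m; "tcp_pos": TCP position; "tool_rot": TCP orientation; "wrist_force": force on the tool from outside, world axes, zero at the start; "wrist_torque": the same for the moment, N m; "finger_gap": finger opening in m.
Only numpy, scipy, OpenCV 4.12 (cv2) and the standard library are available. Lean on these libraries where they do the work, as an engineer would, in place of code of your own. Each camera call takes 0.05 s, during which the arm holds its last target. There are 200 camera calls.

## Working session

There is one attempt and no reset: what is moved stays moved. The work goes in short steps, Python scripts to look and compute and a shell command to move; the robot and the scene stay as the last step left them, time stands still between calls to the robot, and variables do not carry over. Pictures are saved under pics/ and viewed, about 12 in all and at most 16, crops included, and the job is handed in when it is done.

```bash
mkdir -p pics; ls
python3 - <<'E'
from workcell import readout, eyes
import cv2,numpy as np
s=readout.observe()
for k,v in s.items(): print(k,np.round(v,3).tolist())
for n in("top","side"):
    p,d=eyes.capture(n); cv2.imwrite(f"pics/{n}0.png",p); np.save(f"pics/{n}0.npy",d); print(n,eyes.camera_info(n))
print(eyes.camera_info("wrist"))
E
```

```text
pics
time_s 0.0
joint_pos [-1.303, 0.221, 1.528, 0.0, 1.395, -0.126]
joint_vel [-0.0, 0.001, -0.003, -0.002, -0.002, 0.0]
joint_efforts [0.001, -49.69, -38.939, -0.0, 0.011, 0.0]
tcp_pos [0.24, -0.577, 0.23]
tool_rot [[0.923, 0.384, -0.001], [0.384, -0.923, 0.002], [0.0, -0.002, -1.0]]
wrist_force [-0.157, 1.354, -0.868]
wrist_torque [-0.046, 0.032, -0.003]
finger_gap 0.086
top {'fov_y': 47.37546662541359, 'cx': 315.1698704453982, 'cy': 248.3174063655491, 'T': array([[-0.0221979 ,  0.98664416, -0.16137083,  0.25822693],
       [-0.99970669, -0.02034219,  0.01314293,  0.06779971],
       [ 0.00968476,  0.16161525,  0.98680632,  1.53112008],
       [ 0.        ,  0.        ,  0.        ,  1.        ]])}
side {'fov_y': 44.399461317743935, 'cx': 320.1924974468416, 'cy': 235.03915042861414, 'T': array([[-0.79567585,  0.4493415 , -0.40619227, -0.09394951],
       [-0.60548866, -0.5713878 ,  0.55398507,  0.87423299],
       [ 0.01683517,  0.68673736,  0.72671066,  1.14231093],
       [ 0.        ,  0.        ,  0.        ,  1.        ]])}
{'fov_y': 65.01963985367664, 'cx': 318.4964318009635, 'cy': 236.4058882566657, 'mount': array([[ 3.16213707e-04,  9.51049195e-01,  3.09039364e-01,
         8.08064600e-02],
       [ 9.99999837e-01, -1.53669878e-04, -5.50305433e-04,
         3.41196341e-04],
       [-4.75877498e-04,  3.09039488e-01, -9.51049088e-01,
        -1.41703600e-01],
       [ 0.00000000e+00,  0.00000000e+00,  0.00000000e+00,
         1.00000000e+00]])}
```

View pics/top0.png

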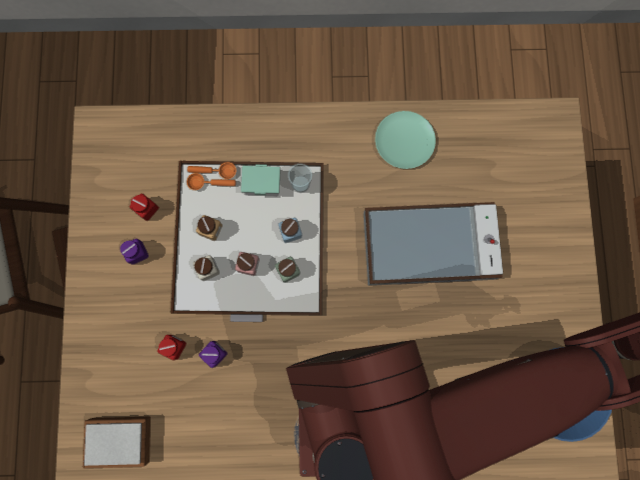

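View pics/side0.png

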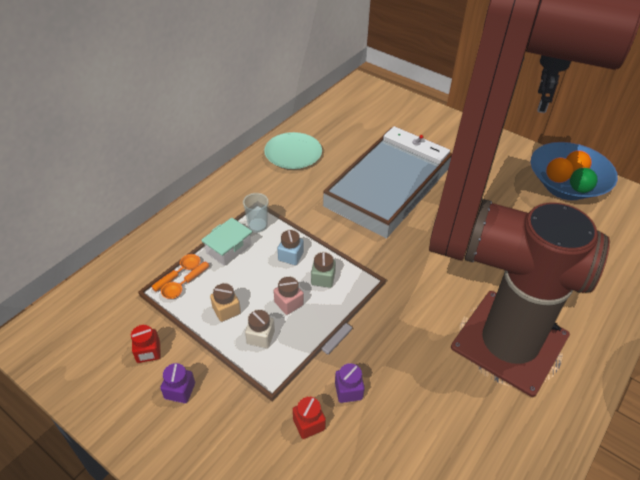

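Both views show five jars on the tray: apricot (207,227), blue (290,229), cream (204,267), coral (246,262) and sage (287,268), as top-view pixels. The shelf is at about (430,243), with the switch at about (490,240). Purple and red look-alikes stand off the tray.

```bash
cat > h.py <<'E'
from workcell import readout, eyes, arm, masks_of, landmark_of
import numpy as np, cv2
def look(cam):
    s=readout.observe(); p,d=eyes.capture(cam); i=eyes.camera_info(cam)
    if cam=="wrist":
        T=np.eye(4);T[:3,:3]=s["tool_rot"];T[:3,3]=s["tcp_pos"];i["T"]=T@i["mount"]
    i["f"]=240/np.tan(np.radians(i["fov_y"]/2)); return s,p,d,i
def ray(i,u,v): return i["T"][:3,:3]@np.array([(u-i["cx"])/i["f"],-(v-i["cy"])/i["f"],-1.])
def atz(i,u,v,z):
    r=ray(i,u,v);o=i["T"][:3,3];return o+r*(z-o[2])/r[2]
def proj(i,P):
    q=i["T"][:3,:3].T@(np.asarray(P)-i["T"][:3,3]);return i["cx"]+i["f"]*q[0]/-q[2], i["cy"]-i["f"]*q[1]/-q[2]
def cloud(i,d):
    v,u=np.mgrid[:480,:640]
    c=np.stack([(u-i["cx"])/i["f"]*d,-(v-i["cy"])/i["f"]*d,-d],-1)
    return c@i["T"][:3,:3].T+i["T"][:3,3]
E
python3 - <<'E'
from h import *
for cam in("top","side"):
    s,p,d,i=look(cam); C=cloud(i,d); print(cam)
    if cam=="top":
        for n,(u,v),z in [("tray c",(181,162),.02),("tray c",(323,163),.02),("tray c",(321,313),.02),("tray c",(173,312),.02),("shelf",(366,208),.06),("shelf",(498,204),.07),("shelf",(503,278),.07),("shelf",(370,283),.06)]: print(n,(u,v),np.round(atz(i,u,v,z),3))
    for t in("jar_a_lid",):
        for m in landmark_of(t,cam):
            u,v=m["position"]; print(t,round(m["conf"],2),np.round((u,v),1),np.round(atz(i,u,v,.077),3), p[min(479,int(v)+14),int(u)],np.round(C[int(v),int(u)],3))
    for t in("shelf","tray","chill_switch_tip","tumbler","snap_box"):
        for m in landmark_of(t,cam):
            u,v=m["position"]; print(t,round(m["conf"],2),np.round((u,v),1),np.round(atz(i,u,v,.09 if "tip" in t else 0.012 if t in("tumbler","snap_box") else 0),3))
    m=C[...,2]
    print("tray z",np.median(m[280:300,230:260]) if cam=="top" else "", "shelf z",np.median(m[230:260,400:450]) if cam=="top" else "")
E
```

```text
top
tray c (181, 162) [0.764 0.427 0.02 ]
tray c (323, 163) [0.753 0.02  0.02 ]
tray c (321, 313) [0.325 0.036 0.02 ]
tray c (173, 312) [0.337 0.441 0.02 ]
shelf (366, 208) [ 0.609 -0.095  0.06 ]
shelf (498, 204) [ 0.61  -0.457  0.07 ]
shelf (503, 278) [ 0.406 -0.455  0.07 ]
shelf (370, 283) [ 0.401 -0.098  0.06 ]
jar_a_lid 0.82 [141.1 206.8] [0.62  0.519 0.077] [ 94 124 153] [0.623 0.521 0.073]
jar_a_lid 0.69 [128.2 245.7] [0.513 0.551 0.077] [123  52  93] [0.515 0.551 0.079]
jar_a_lid 0.66 [209.4 182.2] [0.686 0.334 0.077] [188 193 193] [0.703 0.346 0.021]
jar_a_lid 0.56 [205.8 225.1] [0.566 0.343 0.077] [191 195 193] [0.563 0.342 0.094]
shelf 0.88 [427.8 241.7] [ 0.521 -0.274  0.   ]
tray 0.95 [249.2 236.6] [0.546 0.234 0.   ]
chill_switch_tip 0.5 [493.3 242.9] [ 0.499 -0.429  0.09 ]
chill_switch_tip 0.31 [209.7 184.5] [0.675 0.331 0.09 ]
tumbler 0.62 [300. 185.] [0.691 0.087 0.012]
tumbler 0.22 [205.4 224.7] [0.581 0.356 0.012]
snap_box 0.92 [261.7 179.6] [0.71  0.197 0.012]
tray z 0.01205558460241285 shelf z 0.05169620648489681
side
jar_a_lid 0.87 [175.1 375.2] [0.496 0.555 0.077] [146  60 114] [0.499 0.553 0.073]
jar_a_lid 0.74 [144.5 338.3] [0.612 0.533 0.077] [ 37  42 134] [0.614 0.533 0.077]
jar_a_lid 0.56 [219.6 293.9] [0.57  0.349 0.077] [110 166 213] [0.566 0.353 0.087]
shelf 0.96 [387.  186.4] [ 0.51  -0.272  0.   ]
tray 0.71 [264.6 289.1] [0.541 0.233 0.   ]
chill_switch_tip 0.56 [420.9 136.7] [ 0.502 -0.427  0.09 ]
tumbler 0.96 [255.8 224. ] [0.699 0.087 0.012]
snap_box 0.58 [224.6 249. ] [0.702 0.204 0.012]
tray z  shelf z
```

```bash
cat > go.py <<'E'
import sys
from h import *
from math import *
s=readout.observe();R=s["tool_rot"];p=s["tcp_pos"]
a=sys.argv
x,y,z=[float(v) for v in a[1:4]]
th=atan2(R[1,0],R[0,0])
d=R.T@(np.array([x,y,z])-p)*100
print("t",s["time_s"],"tcp",np.round(p,4),"theta",round(degrees(th),1),"j6",round(s["joint_pos"][5],2))
print("linear",np.round(d,2),"rows",ceil(np.linalg.norm(d)/5),end=" ")
if len(a)>4:
    dy=-((float(a[4])-degrees(th)+180)%360-180); print("yaw",round(dy,1))
E
python3 -m pendant '[{"grip":0.4,"linear":[15,-17.5,-10],"yaw":-30},{"grip":0.4,"linear":[15,-17.5,-10],"yaw":-30},{"grip":0.4,"linear":[15,-17.5,-10],"yaw":-30},{"grip":0.4,"linear":[15,-17.5,-10],"yaw":-30},{"grip":0.4,"linear":[15,-17.5,-10],"yaw":-30}]' 60; python3 go.py 0.48 0.22 0.33 83
```

```text
time_s: 1.3
tcp_pos: [0.311, -0.3573, 0.3317]
tool_rot: [[0.607, 0.795, 0.0], [0.795, -0.607, -0.0], [-0.0, 0.0, -1.0]]
wrist_force: [1.5, -0.1, 0.9]
finger_gap: 0.06
t 1.3 tcp [ 0.311  -0.3573  0.3317] theta 52.7 j6 -0.37
linear [ 56.15 -21.58   0.15] rows 13 yaw -30.3
```

```bash
python3 -m pendant '[{"grip":0.4,"linear":[23,-9,0],"yaw":-30},{"grip":0.4,"linear":[23,-9,0],"yaw":-30},{"grip":0.4,"linear":[23,-9,0],"yaw":-30},{"grip":0.4,"linear":[23,-9,0],"yaw":-30},{"grip":0.4,"linear":[23,-9,0],"yaw":-30}]' >/dev/null; python3 go.py 0.48 0.22 0.33 83
```

```text
t 1.8 tcp [ 0.3793 -0.1197  0.3312] theta 82.7 j6 -0.38
linear [34.98  5.66  0.12] rows 8 yaw -0.3
```

```bash
python3 -m pendant '[{"grip":0.4,"linear":[25,0,0]},{"grip":0.4,"linear":[25,0,0]},{"grip":0.4,"linear":[25,0,0]},{"grip":0.4,"linear":[25,0,0]},{"grip":0.4,"linear":[25,0,0]}]' >/dev/null; python3 go.py 0.48 0.22 0.33 83
```

```text
t 1.8 tcp [ 0.3793 -0.1197  0.3312] theta 82.7 j6 -0.38
linear [34.98  5.66  0.12] rows 8 yaw -0.3schema error: expected keys grip, linear, yaw
```

```bash
python3 -m pendant '[{"grip":0.4,"linear":[24,4,0],"yaw":0},{"grip":0.4,"linear":[24,4,0],"yaw":0},{"grip":0.4,"linear":[24,4,0],"yaw":0},{"grip":0.4,"linear":[24,4,0],"yaw":0},{"grip":0.4,"linear":[24,4,0],"yaw":0}]' >/dev/null; python3 -m pendant '[{"grip":0.4,"linear":[11,1.6,0],"yaw":0},{"grip":0.4,"linear":[11,1.6,0],"yaw":0},{"grip":0.4,"linear":[11,1.6,0],"yaw":0},{"grip":0.4,"linear":[11,1.6,0],"yaw":0}]'
python3 - <<'E'
from h import *
s,p,d,i=look("wrist"); cv2.imwrite("pics/w1.png",p); C=cloud(i,d)
print(s["joint_pos"],s["tcp_pos"])
m=((C[...,2]>.07)&(C[...,2]<.11)&(C[...,0]>.35)&(C[...,0]<.65)&(C[...,1]>.04)&(C[...,1]<.42)).astype(np.uint8)
m=cv2.morphologyEx(m,cv2.MORPH_OPEN,np.ones((5,5)))
n,l,st,c=cv2.connectedComponentsWithStats(m)
for k in range(1,n):
    if st[k,4]>200: print(np.round(c[k]),st[k],np.round(np.median(C[l==k],axis=0),4),np.round(atz(i,*c[k],.085),4))
for q in landmark_of("jar_a_lid","wrist"): print(round(q["conf"],2),np.round(q["position"],1),np.round(atz(i,*q["position"],.077),4))
E
```

```text
time_s: 2.7
tcp_pos: [0.4798, 0.2195, 0.3303]
tool_rot: [[0.126, 0.992, -0.001], [0.992, -0.126, -0.0], [-0.001, -0.001, -1.0]]
wrist_force: [0.4, 0.4, -0.0]
finger_gap: 0.0598
[ 2.79667489e-01 -6.08742468e-02  1.64140561e+00 -9.46779182e-05
  1.56217162e+00  4.06228283e-01] [0.47979361 0.2195384  0.3303085 ]
[392.  55.] [ 367   28   51   55 2203] [0.5658 0.3414 0.0871] [0.5661 0.3416 0.085 ]
[274.  63.] [ 250   37   49   54 2104] [0.4555 0.348  0.0871] [0.4553 0.3484 0.085 ]
[301. 179.] [ 279  157   45   46 1622] [0.4652 0.2373 0.0871] [0.465 0.237 0.085]
[395. 273.] [ 375  252   42   43 1420] [0.5545 0.1205 0.0871] [0.5548 0.1197 0.085 ]
[298. 277.] [ 278  256   41   43 1389] [0.447  0.1291 0.087 ] [0.4468 0.1283 0.085 ]
0.68 [392.1  55.3] [0.5675 0.3422 0.077 ]
```

View pics/w1.png

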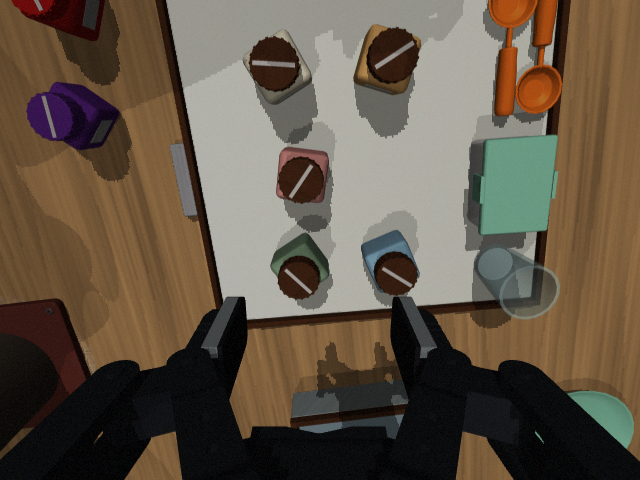

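Wrist view: cream (274,63), apricot (392,55), coral (301,179), sage (298,277) and blue (395,273). Cap tops come out at z≈0.087, as they should. I start with blue.

```bash
python3 go.py 0.555 0.120 0.13 83;  python3 -m pendant '[{"grip":0.4,"linear":[-9,8.7,0],"yaw":0},{"grip":0.4,"linear":[-9,8.7,0],"yaw":0},{"grip":0.4,"linear":[-9,8.7,10],"yaw":0},{"grip":0.4,"linear":[-9,8.7,15],"yaw":0},{"grip":0.4,"linear":[-9,8.7,20],"yaw":0}]' | head -2; python3 go.py 0.555 0.120 0.064 83
```

```text
t 2.8 tcp [0.4798 0.2173 0.3307] theta 82.6 j6 0.41
linear [-8.66  8.72 20.07] rows 5 yaw -0.4
time_s: 3.3
tcp_pos: [0.5532, 0.117, 0.1823]
t 3.3 tcp [0.5532 0.117  0.1823] theta 82.3 j6 0.2
linear [ 0.32  0.11 11.83] rows 3 yaw -0.7
```

```bash
python3 -m pendant '[{"grip":0.4,"linear":[0.3,0.1,5],"yaw":0},{"grip":0.4,"linear":[0.3,0.1,8],"yaw":0},{"grip":0.4,"linear":[0.3,0.1,10.0],"yaw":0},{"grip":0.4,"linear":[0.3,0.1,11],"yaw":0},{"grip":0.4,"linear":[0.3,0.1,11],"yaw":0}]' ; python3 go.py 0.555 0.120 0.064 83
```

```text
time_s: 3.8
tcp_pos: [0.553, 0.1216, 0.072]
tool_rot: [[0.131, 0.991, -0.002], [0.991, -0.131, -0.0], [-0.001, -0.002, -1.0]]
wrist_force: [-0.4, 0.2, 0.6]
finger_gap: 0.0599
t 3.8 tcp [0.553  0.1216 0.072 ] theta 82.5 j6 0.21
linear [-0.13  0.22  0.8 ] rows 1 yaw -0.5
```

```bash
python3 -m pendant '[{"grip":0.4,"linear":[-0.1,0.15,0.4],"yaw":0},{"grip":0.4,"linear":[-0.1,0.15,0.8],"yaw":0},{"grip":0.4,"linear":[-0.1,0.15,0.8],"yaw":0},{"grip":0.4,"linear":[-0.1,0.15,0.8],"yaw":0}]'
python3 -c "
from h import *
s,p,d,i=look('wrist'); cv2.imwrite('pics/w2.png',p)"
```

```text
time_s: 4.2
tcp_pos: [0.5557, 0.122, 0.0655]
tool_rot: [[0.129, 0.992, 0.001], [0.992, -0.129, 0.0], [0.0, 0.001, -1.0]]
wrist_force: [-0.2, -0.1, -0.1]
finger_gap: 0.0598
```

View pics/w2.png

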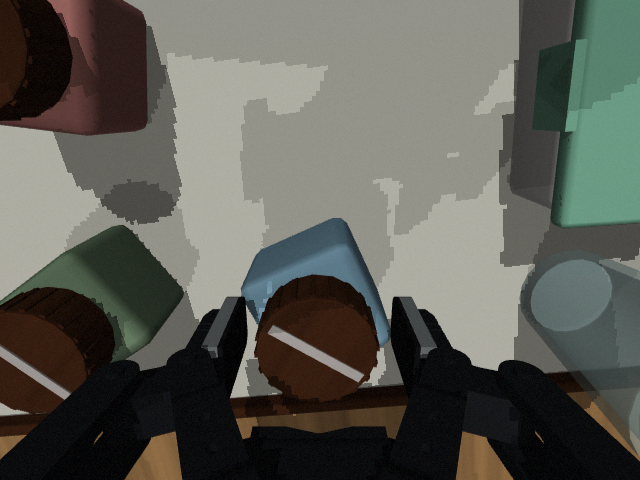

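The cap at (317,340) sits between the pads, with the blue body below it. I close and twist.

```bash
python3 -m pendant '[{"grip":0.4,"linear":[0,0,0.1],"yaw":0},{"grip":-0.3,"linear":[0,0,0.1],"yaw":0},{"grip":-0.3,"linear":[0,0,0.1],"yaw":0},{"grip":-0.3,"linear":[0,0,0.1],"yaw":0},{"grip":-0.3,"linear":[0,0,0.1],"yaw":0}]' 40
python3 -m pendant '[{"grip":-0.3,"linear":[0,0,0],"yaw":6},{"grip":-0.3,"linear":[0,0,0],"yaw":12},{"grip":-0.3,"linear":[0,0,0],"yaw":18},{"grip":-0.3,"linear":[0,0,0],"yaw":24},{"grip":-0.3,"linear":[0,0,0],"yaw":24}]' 40
python3 -c "
from h import *
print(readout.observe()['wrist_torque'])
s,p,d,i=look('wrist'); cv2.imwrite('pics/w3.png',p)"
```

```text
time_s: 4.75
tcp_pos: [0.5553, 0.1221, 0.0641]
tool_rot: [[0.129, 0.992, -0.0], [0.992, -0.129, 0.0], [0.0, -0.0, -1.0]]
wrist_force: [-1.8, -0.3, 4.6]
finger_gap: 0.0447
time_s: 5.25
tcp_pos: [0.556, 0.1219, 0.064]
tool_rot: [[0.522, 0.853, 0.001], [0.853, -0.522, 0.0], [0.001, 0.001, -1.0]]
wrist_force: [0.3, -0.1, 1.0]
finger_gap: 0.0448
[-0.01871942 -0.31240569 -0.02676091]
```

View pics/w3.png

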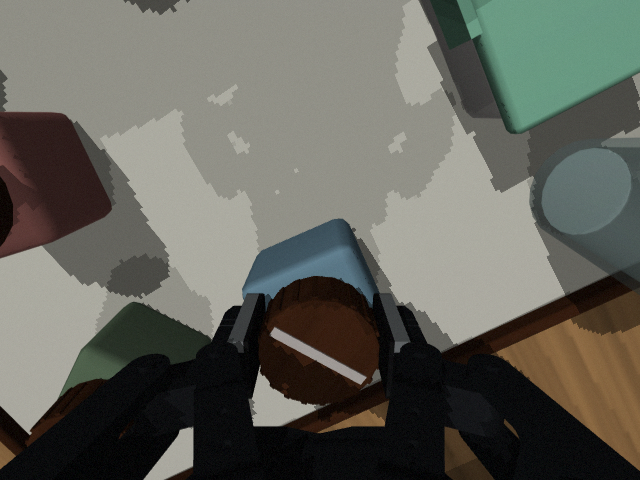

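The blue body turned together with its cap: it looks the same in the tool frame before and after. That suggests the cap is tight. I twist on to be sure, with a light press down.

```bash
python3 -m pendant '[{"grip":-0.3,"linear":[0,0,0.05],"yaw":7},{"grip":-0.3,"linear":[0,0,0.05],"yaw":14},{"grip":-0.3,"linear":[0,0,0.05],"yaw":21},{"grip":-0.3,"linear":[0,0,0.05],"yaw":28},{"grip":-0.3,"linear":[0,0,0.05],"yaw":35}]' 40
python3 -c "
from h import *
print(readout.observe()['wrist_torque'])
s,p,d,i=look('wrist'); a=cv2.imread('pics/w3.png'); cv2.imwrite('pics/w4.png',p); 
m=lambda q:cv2.inRange(q,(95,70,40),(190,140,110))[200:360,230:420]>0
print(m(a).sum(),m(p).sum(),(m(a)&m(p)).sum())"
python3 go.py 0.555 0.12 0.22
```

```text
time_s: 5.8
tcp_pos: [0.5562, 0.1218, 0.064]
tool_rot: [[0.917, 0.398, 0.002], [0.398, -0.917, -0.0], [0.002, 0.001, -1.0]]
wrist_force: [0.3, -0.1, 3.6]
finger_gap: 0.045
[-0.18394176 -0.1236374   0.02128748]
3698 5814 2512
t 5.85 tcp [0.5562 0.1218 0.064 ] theta 23.1 j6 1.24
linear [ -0.16   0.13 -15.6 ] rows 4
```

```bash
python3 -m pendant '[{"grip":-0.3,"linear":[0,0,-3],"yaw":0},{"grip":-0.3,"linear":[0,0,-7],"yaw":0},{"grip":-0.3,"linear":[0,0,-12],"yaw":0},{"grip":-0.3,"linear":[0,0,-16],"yaw":0},{"grip":-0.3,"linear":[0,0,-16],"yaw":0}]' 60
python3 -c "
from h import *
s,p,d,i=look('wrist'); 
cv2.imwrite('pics/c1.png',np.hstack([q[200:420,220:420] for q in (cv2.imread('pics/w3.png'),cv2.imread('pics/w4.png'),p)]))"
python3 go.py 0.551 -0.33 0.22
```

```text
time_s: 6.35
tcp_pos: [0.5587, 0.1223, 0.23]
tool_rot: [[0.915, 0.404, 0.011], [0.404, -0.915, 0.001], [0.01, 0.003, -1.0]]
wrist_force: [0.9, 0.1, -2.4]
finger_gap: 0.0443
t 6.4 tcp [0.557  0.1221 0.2262] theta 23.8 j6 1.23
linear [-18.78  41.13   0.59] rows 10
```

View pics/c1.png

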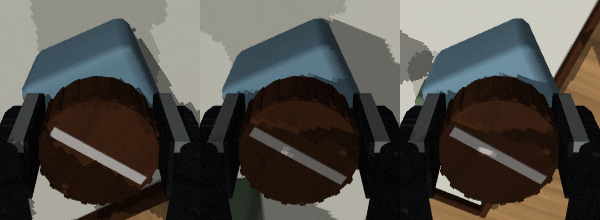

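The body is fixed to the cap in all three frames, so blue is tight, and it lifted upright. I carry it to the shelf.

```bash
python3 -m pendant '[{"grip":-0.3,"linear":[-2,4,0],"yaw":0},{"grip":-0.3,"linear":[-4,8.5,0],"yaw":0},{"grip":-0.3,"linear":[-6,13,0],"yaw":0},{"grip":-0.3,"linear":[-8,17.5,0],"yaw":0},{"grip":-0.3,"linear":[-10,22,0],"yaw":0}]' 60 >/dev/null
python3 -m pendant '[{"grip":-0.3,"linear":[-2,4.5,0],"yaw":0},{"grip":-0.3,"linear":[-4,9,0],"yaw":0},{"grip":-0.3,"linear":[-6,13,0],"yaw":0},{"grip":-0.3,"linear":[-8,17.5,0],"yaw":0},{"grip":-0.3,"linear":[-8.7,19,0],"yaw":0}]' 60
python3 go.py 0.551 -0.33 0.104
```

```text
time_s: 7.4
tcp_pos: [0.5453, -0.3324, 0.2192]
tool_rot: [[0.917, 0.399, -0.005], [0.399, -0.917, 0.002], [-0.004, -0.004, -1.0]]
wrist_force: [-0.1, 0.5, -1.8]
finger_gap: 0.0439
t 7.4 tcp [ 0.5453 -0.3324  0.2192] theta 23.5 j6 0.49
linear [ 0.66  0.05 11.52] rows 3
```

```bash
python3 -m pendant '[{"grip":-0.3,"linear":[0.3,0,3],"yaw":0},{"grip":-0.3,"linear":[0.3,0,6],"yaw":0},{"grip":-0.3,"linear":[0.3,0,9],"yaw":0},{"grip":-0.3,"linear":[0.3,0,10.8],"yaw":0},{"grip":-0.3,"linear":[0.3,0,11.2],"yaw":0}]' 60 >/dev/null
python3 -m pendant '[{"grip":-0.3,"linear":[0,0,0],"yaw":0},{"grip":-0.3,"linear":[0,0,0.2],"yaw":0},{"grip":-0.3,"linear":[0,0,0.2],"yaw":0},{"grip":-0.3,"linear":[0,0,0.2],"yaw":0}]' 60;python3 go.py 0.551 -0.33 0.102
```

```text
time_s: 8.3
tcp_pos: [0.5512, -0.3278, 0.1106]
tool_rot: [[0.916, 0.4, 0.002], [0.4, -0.916, -0.001], [0.001, 0.002, -1.0]]
wrist_force: [0.0, 0.0, -3.2]
finger_gap: 0.0439
t 8.3 tcp [ 0.5512 -0.3278  0.1106] theta 23.6 j6 0.5
linear [-0.11  0.19  0.87] rows 1
```

```bash
python3 -m pendant '[{"grip":-0.3,"linear":[0,0,0.3],"yaw":0},{"grip":-0.3,"linear":[0,0,0.5],"yaw":0},{"grip":-0.3,"linear":[0,0,0.7],"yaw":0},{"grip":-0.3,"linear":[0,0,0.8],"yaw":0},{"grip":-0.3,"linear":[0,0,0.8],"yaw":0}]' 60
```

```text
time_s: 8.8
tcp_pos: [0.5507, -0.3274, 0.1023]
tool_rot: [[0.917, 0.4, 0.0], [0.4, -0.917, -0.0], [0.0, 0.0, -1.0]]
wrist_force: [-3.0, 2.1, 4.9]
finger_gap: 0.044
```

```bash
python3 -m pendant '[{"grip":0.3,"linear":[0,0,0],"yaw":0},{"grip":0.3,"linear":[0,0,0],"yaw":0},{"grip":0.3,"linear":[0,0,-2],"yaw":0},{"grip":0.3,"linear":[0,0,-6],"yaw":0},{"grip":0.3,"linear":[0,0,-11],"yaw":0}]' 60
python3 go.py 0.447 0.1287 0.215 83; python3 -m pendant '[{"grip":0.4,"linear":[2,-4.2,0],"yaw":-8},{"grip":0.4,"linear":[4,-8.6,0],"yaw":-16},{"grip":0.4,"linear":[6,-13,0],"yaw":-24},{"grip":0.4,"linear":[8,-17.4,0],"yaw":-32},{"grip":0.4,"linear":[8.4,-22,0],"yaw":-40}]' 60; python3 go.py 0.447 0.1287 0.215 83
```

```text
time_s: 9.3
tcp_pos: [0.5493, -0.3265, 0.2096]
tool_rot: [[0.917, 0.4, -0.004], [0.4, -0.917, 0.003], [-0.002, -0.004, -1.0]]
wrist_force: [0.2, -0.7, 0.5]
finger_gap: 0.0557
t 9.3 tcp [ 0.5493 -0.3265  0.2096] theta 23.6 j6 0.5
linear [  8.82 -45.82  -0.35] rows 10 yaw -59.4
time_s: 9.8
tcp_pos: [0.5404, -0.0902, 0.2116]
tool_rot: [[0.44, 0.898, 0.002], [0.898, -0.44, -0.0], [0.001, 0.002, -1.0]]
wrist_force: [0.7, -0.5, 2.2]
finger_gap: 0.0595
t 9.8 tcp [ 0.5404 -0.0902  0.2116] theta 63.9 j6 0.15
linear [ 15.56 -18.02  -0.36] rows 5 yaw -19.1
```

```bash
cat > caps.py <<'E'
from h import *
s,p,d,i=look("wrist"); cv2.imwrite("pics/last.png",p); C=cloud(i,d)
m=((C[...,2]>.08)&(C[...,2]<.095)&(C[...,0]>.33)&(C[...,0]<.75)&(C[...,1]>.03)&(C[...,1]<.44)).astype(np.uint8)
m[300:,:230]=0; m[300:,410:]=0; m[425:]=0
m=cv2.morphologyEx(m,cv2.MORPH_OPEN,np.ones((5,5)))
n,l,st,c=cv2.connectedComponentsWithStats(m)
for k in range(1,n):
    if st[k,4]>300:
        q=C[l==k]; (cx,cy),r=cv2.minEnclosingCircle(q[:,:2].astype(np.float32)); print("px",np.round(c[k]),"med",np.round(np.median(q,axis=0),4),"circ",np.round([cx,cy,r],4))
E
python3 -m pendant '[{"grip":0.4,"linear":[3.4,-4,0],"yaw":-8},{"grip":0.4,"linear":[6.8,-8,0],"yaw":-16},{"grip":0.4,"linear":[10.2,-12,0],"yaw":-19},{"grip":0.4,"linear":[13.4,-16,0],"yaw":-19},{"grip":0.4,"linear":[15.5,-18,0],"yaw":-19}]' 60 >/dev/null;python3 -m pendant '[{"grip":0.4,"linear":[0,0,0],"yaw":0},{"grip":0.4,"linear":[0,0,0],"yaw":0}]' >/dev/null;  python3 caps.py; python3 go.py 0.447 0.1287 0.08 83
```

```text
px [321.  64.] med [0.4645 0.2363 0.0871] circ [0.4645 0.2359 0.0237]
px [314. 228.] med [0.4462 0.1273 0.0871] circ [0.4461 0.1257 0.0238]
px [618. 232.] med [0.6668 0.097  0.0873] circ [0.68   0.0892 0.0272]
t 10.55 tcp [0.4479 0.1265 0.2115] theta 82.6 j6 0.24
linear [ 0.21 -0.13 13.15] rows 3 yaw -0.4
```

```bash
python3 -m pendant '[{"grip":0.4,"linear":[0.05,-0.15,4],"yaw":0},{"grip":0.4,"linear":[0.05,-0.15,8],"yaw":0},{"grip":0.4,"linear":[0.05,-0.15,12],"yaw":0},{"grip":0.4,"linear":[0.05,-0.15,13.6],"yaw":0},{"grip":0.4,"linear":[0.05,-0.15,14.2],"yaw":0}]' 40 >/dev/null
python3 -m pendant '[{"grip":0.4,"linear":[0,0,0.3],"yaw":0},{"grip":0.4,"linear":[0,0,0.3],"yaw":0},{"grip":0.4,"linear":[0,0,0.3],"yaw":0},{"grip":0.4,"linear":[0,0,0.3],"yaw":0}]' 40
python3 go.py 0.4462 0.1265 0.064 83
```

```text
time_s: 11.45
tcp_pos: [0.4472, 0.1275, 0.0676]
tool_rot: [[0.13, 0.992, 0.002], [0.992, -0.13, 0.0], [0.001, 0.002, -1.0]]
wrist_force: [0.3, 0.1, 0.1]
finger_gap: 0.06
t 11.45 tcp [0.4472 0.1275 0.0676] theta 82.6 j6 0.24
linear [-0.11 -0.08  0.36] rows 1 yaw -0.4
```

```bash
cat > snap.py <<'E'
import sys
from h import *
t=readout.observe(); s,p,d,i=look("wrist"); cv2.imwrite(f"pics/{sys.argv[1]}.png",p[180:420,200:440]); print("tq",np.round(t["wrist_torque"],3),"F",np.round(t["wrist_force"],1),"gap",round(t["finger_gap"],4),np.round(t["tcp_pos"],4))
E
python3 -m pendant '[{"grip":0.4,"linear":[0,0,0.35],"yaw":0},{"grip":-0.3,"linear":[0,0,0.35],"yaw":0},{"grip":-0.3,"linear":[0,0,0.35],"yaw":0},{"grip":-0.3,"linear":[0,0,0.35],"yaw":0},{"grip":-0.3,"linear":[0,0,0.35],"yaw":0}]' 40 >/dev/null; python3 snap.py e1
python3 -m pendant '[{"grip":-0.3,"linear":[0,0,0.05],"yaw":6},{"grip":-0.3,"linear":[0,0,0.05],"yaw":12},{"grip":-0.3,"linear":[0,0,0.05],"yaw":18},{"grip":-0.3,"linear":[0,0,0.05],"yaw":24},{"grip":-0.3,"linear":[0,0,0.05],"yaw":30}]' 40 >/dev/null; python3 snap.py e2
python3 -m pendant '[{"grip":-0.3,"linear":[0,0,0],"yaw":6},{"grip":-0.3,"linear":[0,0,0],"yaw":12},{"grip":-0.3,"linear":[0,0,0],"yaw":18},{"grip":-0.3,"linear":[0,0,0],"yaw":24},{"grip":-0.3,"linear":[0,0,0],"yaw":33}]' 40 >/dev/null; python3 snap.py e3
python3 -c "
import cv2,numpy as np
cv2.imwrite('pics/c2.png',np.hstack([cv2.imread(f'pics/e{k}.png') for k in (1,2,3)]))"
```

```text
tq [-0.035  0.202 -0.01 ] F [-1.5  0.1  3.7] gap 0.0449 [0.446  0.1275 0.063 ]
tq [-0.42  -0.016  0.023] F [-0.5 -1.4  4.6] gap 0.0448 [0.4468 0.1271 0.0629]
tq [-0.209 -0.265  0.08 ] F [ 1.6 -0.7  2.5] gap 0.0451 [0.4472 0.1275 0.0629]
```

View pics/c2.png

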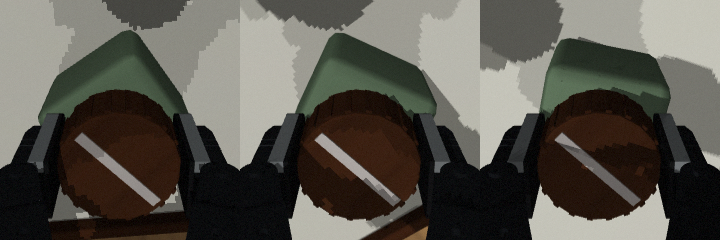

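The sage cap was loose: the body stayed behind while the cap turned, and the torque then rose at the end. I twist further to confirm the stop.

```bash
python3 -m pendant '[{"grip":-0.3,"linear":[0,0,0],"yaw":5},{"grip":-0.3,"linear":[0,0,0],"yaw":10},{"grip":-0.3,"linear":[0,0,0],"yaw":15},{"grip":-0.3,"linear":[0,0,0],"yaw":20},{"grip":-0.3,"linear":[0,0,0],"yaw":24}]' 50 >/dev/null; python3 snap.py e4
python3 -m pendant '[{"grip":-0.3,"linear":[0,0,0],"yaw":5},{"grip":-0.3,"linear":[0,0,0],"yaw":8},{"grip":-0.3,"linear":[0,0,-3],"yaw":8},{"grip":-0.3,"linear":[0,0,-8],"yaw":8},{"grip":-0.3,"linear":[0,0,-13],"yaw":8}]' 60 >/dev/null; 
python3 -m pendant '[{"grip":-0.3,"linear":[0,0,-2],"yaw":0},{"grip":-0.3,"linear":[0,0,-2.5],"yaw":0},{"grip":-0.3,"linear":[0,0,-2.5],"yaw":0}]' 60 >/dev/null; python3 snap.py e5
python3 -c "
import cv2,numpy as np
cv2.imwrite('pics/c3.png',np.hstack([cv2.imread(f'pics/e{k}.png') for k in (3,4,5)]))"; python3 go.py 0.461 -0.33 0.22
```

```text
tq [-0.342 -0.21   0.121] F [ 0.8 -0.8  3.6] gap 0.0446 [0.4472 0.1273 0.063 ]
tq [ 0.036 -0.01  -0.025] F [-0.1 -0.  -3.6] gap 0.0442 [0.4456 0.1274 0.2166]
t 14.5 tcp [0.4449 0.1273 0.2153] theta -11.9 j6 1.89
linear [11.02 44.41 -0.47] rows 10
```

View pics/c3.png

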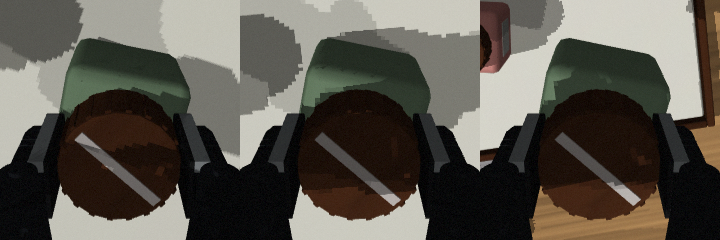

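Body and cap now turn as one, so sage is tight. I carry it to the shelf.

```bash
python3 -m pendant '[{"grip":-0.3,"linear":[1.1,4.2,-0.5],"yaw":0},{"grip":-0.3,"linear":[2.2,8.5,-0.5],"yaw":0},{"grip":-0.3,"linear":[3.3,13,-0.5],"yaw":0},{"grip":-0.3,"linear":[4.4,17.5,-0.5],"yaw":0},{"grip":-0.3,"linear":[5.5,22,-0.5],"yaw":0}]' 60 >/dev/null
python3 -m pendant '[{"grip":-0.3,"linear":[1.1,4.5,0],"yaw":0},{"grip":-0.3,"linear":[2.2,9,0],"yaw":0},{"grip":-0.3,"linear":[3.3,13.5,0],"yaw":0},{"grip":-0.3,"linear":[4.4,18,0],"yaw":0},{"grip":-0.3,"linear":[5.5,22.4,0],"yaw":0}]' 60 >/dev/null
python3 -m pendant '[{"grip":-0.3,"linear":[0,0,0],"yaw":0},{"grip":-0.3,"linear":[0,0,2],"yaw":0},{"grip":-0.3,"linear":[0,0,5],"yaw":0},{"grip":-0.3,"linear":[0,0,7],"yaw":0},{"grip":-0.3,"linear":[0,0,7],"yaw":0}]' 60
python3 go.py 0.461 -0.33 0.101
```

```text
time_s: 16.0
tcp_pos: [0.4577, -0.3261, 0.1456]
tool_rot: [[0.978, -0.207, -0.009], [-0.207, -0.978, 0.009], [-0.01, -0.007, -1.0]]
wrist_force: [-0.3, -0.3, -2.9]
finger_gap: 0.0445
t 16.0 tcp [ 0.4577 -0.3261  0.1456] theta -12.0 j6 1.02
linear [0.45 0.35 4.46] rows 1
```

```bash
python3 -m pendant '[{"grip":-0.3,"linear":[0.3,0.3,1.5],"yaw":0},{"grip":-0.3,"linear":[0.3,0.3,3],"yaw":0},{"grip":-0.3,"linear":[0.3,0.3,3.8],"yaw":0},{"grip":-0.3,"linear":[0.3,0.3,4.1],"yaw":0},{"grip":-0.3,"linear":[0.3,0.3,4.1],"yaw":0}]' 60
python3 go.py 0.461 -0.33 0.101
```

```text
time_s: 16.5
tcp_pos: [0.4632, -0.3331, 0.1109]
tool_rot: [[0.978, -0.208, -0.001], [-0.208, -0.978, 0.001], [-0.001, -0.0, -1.0]]
wrist_force: [-0.7, 0.0, -2.8]
finger_gap: 0.0441
t 16.5 tcp [ 0.4632 -0.3331  0.1109] theta -12.0 j6 1.02
linear [-0.28 -0.26  0.99] rows 1
```

```bash
python3 -m pendant '[{"grip":-0.3,"linear":[0,0,0.4],"yaw":0},{"grip":-0.3,"linear":[0,0,0.7],"yaw":0},{"grip":-0.3,"linear":[0,0,0.9],"yaw":0},{"grip":-0.3,"linear":[0,0,0.9],"yaw":0},{"grip":-0.3,"linear":[0,0,0.9],"yaw":0}]' 60
```

```text
time_s: 17.0
tcp_pos: [0.4634, -0.3334, 0.1024]
tool_rot: [[0.978, -0.208, 0.0], [-0.208, -0.978, -0.0], [0.0, 0.0, -1.0]]
wrist_force: [0.3, -0.2, -3.9]
finger_gap: 0.0441
```

```bash
python3 -m pendant '[{"grip":-0.3,"linear":[0,0,0.15],"yaw":0},{"grip":-0.3,"linear":[0,0,0.2],"yaw":0},{"grip":-0.3,"linear":[0,0,0.2],"yaw":0}]' 60 | grep -E "pos|force"
python3 -m pendant '[{"grip":0.3,"linear":[0,0,0],"yaw":0},{"grip":0.3,"linear":[0,0,0],"yaw":0},{"grip":0.3,"linear":[0,0,-2],"yaw":0},{"grip":0.3,"linear":[0,0,-6],"yaw":0},{"grip":0.3,"linear":[0,0,-11],"yaw":0}]' 60 | grep -E "pos|force"
python3 go.py 0.465 0.237 0.215 83
```

```text
tcp_pos: [0.4637, -0.3335, 0.1012]
wrist_force: [-1.5, 1.8, 4.0]
tcp_pos: [0.4621, -0.3322, 0.2089]
wrist_force: [0.6, -1.2, 0.3]
t 17.8 tcp [ 0.4621 -0.3322  0.2089] theta -12.0 j6 1.02
linear [-11.59 -55.73  -0.41] rows 12 yaw -95.0
```

```bash
python3 -m pendant '[{"grip":0.4,"linear":[-1,-4.8,0],"yaw":-8},{"grip":0.4,"linear":[-2,-9.6,-0.5],"yaw":-16},{"grip":0.4,"linear":[-3,-14.4,-0.5],"yaw":-24},{"grip":0.4,"linear":[-4,-19.2,-0.5],"yaw":-32},{"grip":0.4,"linear":[-5,-24,-0.5],"yaw":-40}]' 40 >/dev/null; python3 go.py 0.465 0.237 0.215 83
```

```text
t 18.3 tcp [ 0.4643 -0.0865  0.2156] theta 28.3 j6 0.73
linear [ 15.38 -28.47   0.04] rows 7 yaw -54.7
```

```bash
python3 -m pendant '[{"grip":0.4,"linear":[2.3,-4.2,0],"yaw":-8},{"grip":0.4,"linear":[4.6,-8.5,0],"yaw":-16},{"grip":0.4,"linear":[6.9,-12.8,0],"yaw":-24},{"grip":0.4,"linear":[9.1,-17,0],"yaw":-32},{"grip":0.4,"linear":[11.4,-21.2,0],"yaw":-40}]' 40 >/dev/null; python3 go.py 0.465 0.237 0.215 83
```

```text
t 18.8 tcp [0.4656 0.1545 0.2156] theta 68.3 j6 0.54
linear [ 7.64 -3.11  0.06] rows 2 yaw -14.7
```

```bash
python3 -m pendant '[{"grip":0.4,"linear":[3.8,-1.5,0],"yaw":-7},{"grip":0.4,"linear":[7.1,-2.9,0],"yaw":-14},{"grip":0.4,"linear":[7.1,-2.9,0],"yaw":-14},{"grip":0.4,"linear":[7.1,-2.9,0],"yaw":-14}]' 40 >/dev/null; python3 caps.py; python3 go.py 0.465 0.237 0.064 83
```

```text
px [447.  40.] med [0.5661 0.3419 0.0871] circ [0.5669 0.3417 0.024 ]
px [275.  54.] med [0.4552 0.3487 0.0871] circ [0.4548 0.3484 0.0238]
px [314. 216.] med [0.4649 0.2372 0.0871] circ [0.4647 0.2361 0.0238]
t 19.25 tcp [0.4654 0.2289 0.2151] theta 81.9 j6 0.45
linear [ 0.81 -0.16 15.11] rows 4 yaw -1.1
```

```bash
python3 -m pendant '[{"grip":0.4,"linear":[0.7,-0.1,4],"yaw":0},{"grip":0.4,"linear":[0.7,-0.1,8],"yaw":0},{"grip":0.4,"linear":[0.7,-0.1,12],"yaw":0},{"grip":0.4,"linear":[0.7,-0.1,13.6],"yaw":0},{"grip":0.4,"linear":[0.7,-0.1,13.6],"yaw":0}]' 40 >/dev/null
python3 go.py 0.4648 0.2368 0.0635 83
```

```text
t 19.75 tcp [0.4633 0.2339 0.0761] theta 81.8 j6 0.46
linear [0.31 0.12 1.26] rows 1 yaw -1.2
```

```bash
python3 -m pendant '[{"grip":0.4,"linear":[0.25,0.1,0.6],"yaw":0},{"grip":0.4,"linear":[0.25,0.1,1.0],"yaw":0},{"grip":0.4,"linear":[0.25,0.1,1.0],"yaw":0},{"grip":0.4,"linear":[0.25,0.1,1.0],"yaw":0}]' 40 >/dev/null
python3 go.py 0.4648 0.2368 0.0635 83
```

```text
t 20.15 tcp [0.4675 0.2388 0.0702] theta 82.0 j6 0.46
linear [-0.23 -0.24  0.67] rows 1 yaw -1.0
```

```bash
python3 -m pendant '[{"grip":0.4,"linear":[-0.15,-0.15,0.3],"yaw":0},{"grip":0.4,"linear":[-0.15,-0.15,0.5],"yaw":0},{"grip":0.4,"linear":[-0.15,-0.15,0.5],"yaw":0},{"grip":0.4,"linear":[-0.15,-0.15,0.5],"yaw":0}]' 40 >/dev/null
python3 go.py 0.4648 0.2368 0.0635 83
python3 -m pendant '[{"grip":-0.3,"linear":[0,0,0.1],"yaw":0},{"grip":-0.3,"linear":[0,0,0.1],"yaw":0},{"grip":-0.3,"linear":[0,0,0.1],"yaw":0},{"grip":-0.3,"linear":[0,0,0.1],"yaw":0}]' 40 >/dev/null; python3 snap.py f1
```

```text
t 20.55 tcp [0.4651 0.2374 0.0643] theta 82.0 j6 0.46
linear [-0.06 -0.02  0.08] rows 1 yaw -1.0
tq [0.012 0.327 0.012] F [-1.9  0.3  4.3] gap 0.045 [0.4652 0.2375 0.0636]
```

Gripped. I twist about 62°, then 20° more.

```bash
python3 -m pendant '[{"grip":-0.3,"linear":[0,0,0.05],"yaw":6},{"grip":-0.3,"linear":[0,0,0.05],"yaw":12},{"grip":-0.3,"linear":[0,0,0.05],"yaw":18},{"grip":-0.3,"linear":[0,0,0.05],"yaw":24},{"grip":-0.3,"linear":[0,0,0.05],"yaw":30}]' 40 >/dev/null; python3 snap.py f2
python3 -m pendant '[{"grip":-0.3,"linear":[0,0,0],"yaw":6},{"grip":-0.3,"linear":[0,0,0],"yaw":12},{"grip":-0.3,"linear":[0,0,0],"yaw":18},{"grip":-0.3,"linear":[0,0,0],"yaw":24},{"grip":-0.3,"linear":[0,0,0],"yaw":32}]' 40 >/dev/null; python3 snap.py f3
python3 -m pendant '[{"grip":-0.3,"linear":[0,0,0],"yaw":5},{"grip":-0.3,"linear":[0,0,0],"yaw":10},{"grip":-0.3,"linear":[0,0,0],"yaw":15},{"grip":-0.3,"linear":[0,0,0],"yaw":20},{"grip":-0.3,"linear":[0,0,0],"yaw":20}]' 40 >/dev/null; python3 snap.py f4
python3 -c "
import cv2,numpy as np
cv2.imwrite('pics/c4.png',np.hstack([cv2.imread(f'pics/f{k}.png') for k in (1,3,4)]))"; python3 go.py 0.4648 0.2368 0.22
```

```text
tq [-0.026 -0.616  0.128] F [ 2.5 -0.1  0.8] gap 0.0448 [0.4668 0.2376 0.0636]
tq [-0.413 -0.652  0.066] F [ 3.1 -1.3  2.4] gap 0.0449 [0.467  0.2373 0.0636]
tq [-0.522 -0.447  0.09 ] F [ 2.9 -1.1  4.5] gap 0.0449 [0.4665 0.2372 0.0636]
t 22.65 tcp [0.4663 0.2373 0.0635] theta 0.2 j6 1.89
linear [ -0.12   0.05 -15.65] rows 4
```

View pics/c4.png

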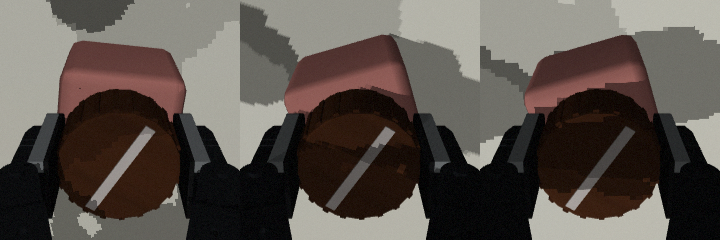

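Coral: the body shifted relative to the cap in the first twist and was fixed in the last 20°, so it is tight now. I lift and carry it to (0.551,-0.24).

```bash
python3 -m pendant '[{"grip":-0.3,"linear":[0,0,-3],"yaw":0},{"grip":-0.3,"linear":[0,0,-7],"yaw":0},{"grip":-0.3,"linear":[0,0,-12],"yaw":0},{"grip":-0.3,"linear":[0,0,-16],"yaw":0},{"grip":-0.3,"linear":[0,0,-16],"yaw":0}]' 60 >/dev/null
python3 -m pendant '[{"grip":-0.3,"linear":[2,4.6,0],"yaw":0},{"grip":-0.3,"linear":[4,9.2,0],"yaw":0},{"grip":-0.3,"linear":[6,13.8,0],"yaw":0},{"grip":-0.3,"linear":[8,18.4,0],"yaw":0},{"grip":-0.3,"linear":[8.5,23,0],"yaw":0}]' 60 >/dev/null; python3 go.py 0.551 -0.24 0.22
```

```text
t 23.65 tcp [0.5494 0.0059 0.2197] theta 0.2 j6 1.43
linear [ 0.08 24.59 -0.07] rows 5
```

```bash
python3 -m pendant '[{"grip":-0.3,"linear":[0,4.6,0],"yaw":0},{"grip":-0.3,"linear":[0,9.2,0],"yaw":0},{"grip":-0.3,"linear":[0,13.8,0],"yaw":0},{"grip":-0.3,"linear":[0,18.4,0],"yaw":0},{"grip":-0.3,"linear":[0,23,0],"yaw":0}]' 60 >/dev/null
python3 -m pendant '[{"grip":-0.3,"linear":[0,1,0],"yaw":0},{"grip":-0.3,"linear":[0,1,0],"yaw":0},{"grip":-0.3,"linear":[0,1,0],"yaw":0}]' 60 >/dev/null;  python3 go.py 0.551 -0.24 0.1015
```

```text
t 24.45 tcp [ 0.549  -0.2311  0.2207] theta 0.1 j6 1.04
linear [ 0.24  0.93 11.92] rows 3
```

```bash
python3 -m pendant '[{"grip":-0.3,"linear":[0.1,0.7,2.5],"yaw":0},{"grip":-0.3,"linear":[0.1,0.7,5.5],"yaw":0},{"grip":-0.3,"linear":[0.1,0.7,8.5],"yaw":0},{"grip":-0.3,"linear":[0.1,0.7,10],"yaw":0},{"grip":-0.3,"linear":[0.1,0.7,10.5],"yaw":0}]' 60 >/dev/null
python3 -m pendant '[{"grip":-0.3,"linear":[0,0,0.3],"yaw":0},{"grip":-0.3,"linear":[0,0,0.3],"yaw":0},{"grip":-0.3,"linear":[0,0,0.3],"yaw":0}]' 60 | grep -E "pos|force";  python3 go.py 0.551 -0.24 0.1012
```

```text
tcp_pos: [0.5519, -0.2401, 0.1165]
wrist_force: [-0.2, -0.0, -3.4]
t 25.25 tcp [ 0.5519 -0.2401  0.1165] theta -0.0 j6 1.03
linear [-0.1  -0.01  1.53] rows 1
```

```bash
python3 -m pendant '[{"grip":-0.3,"linear":[0,0,0.5],"yaw":0},{"grip":-0.3,"linear":[0,0,1.0],"yaw":0},{"grip":-0.3,"linear":[0,0,1.3],"yaw":0},{"grip":-0.3,"linear":[0,0,1.3],"yaw":0},{"grip":-0.3,"linear":[0,0,1.3],"yaw":0}]' 60 | grep -E "pos|force"
python3 -m pendant '[{"grip":-0.3,"linear":[0,0,0.15],"yaw":0},{"grip":-0.3,"linear":[0,0,0.2],"yaw":0},{"grip":-0.3,"linear":[0,0,0.2],"yaw":0}]' 60 | grep -E "pos|force"
```

```text
tcp_pos: [0.5511, -0.2397, 0.1019]
wrist_force: [0.8, 0.4, -1.3]
tcp_pos: [0.5515, -0.2397, 0.1017]
wrist_force: [-2.9, 3.9, 8.8]
```

```bash
python3 -m pendant '[{"grip":0.3,"linear":[0,0,0],"yaw":0},{"grip":0.3,"linear":[0,0,0],"yaw":0},{"grip":0.3,"linear":[0,0,-2],"yaw":0},{"grip":0.3,"linear":[0,0,-6],"yaw":0},{"grip":0.3,"linear":[0,0,-11],"yaw":0}]' 60 | grep -E "pos|force"
python3 -m pendant '[{"grip":0.4,"linear":[-0.8,-4.8,0],"yaw":-8},{"grip":0.4,"linear":[-1.6,-9.6,-0.5],"yaw":-16},{"grip":0.4,"linear":[-2.4,-14.4,-0.5],"yaw":-24},{"grip":0.4,"linear":[-3.2,-19.2,-0.5],"yaw":-32},{"grip":0.4,"linear":[-4,-24,-0.5],"yaw":-40}]' 40 >/dev/null; python3 go.py 0.455 0.3485 0.215 83
```

```text
tcp_pos: [0.5492, -0.2389, 0.2081]
wrist_force: [1.1, -0.8, 0.1]
t 27.05 tcp [0.5105 0.0019 0.2149] theta 40.3 j6 0.72
linear [ 1.817e+01 -3.004e+01 -2.000e-02] rows 8 yaw -42.7
```

```bash
python3 -m pendant '[{"grip":0.4,"linear":[2.5,-4.1,0],"yaw":-8},{"grip":0.4,"linear":[5,-8.3,0],"yaw":-16},{"grip":0.4,"linear":[7.5,-12.4,0],"yaw":-24},{"grip":0.4,"linear":[10,-16.6,0],"yaw":-32},{"grip":0.4,"linear":[12.5,-20.7,0],"yaw":-40}]' 40 >/dev/null; python3 go.py 0.455 0.3485 0.215 83
```

```text
t 27.55 tcp [0.4734 0.2411 0.215 ] theta 80.3 j6 0.49
linear [10.27 -3.62 -0.  ] rows 3 yaw -2.7
```

```bash
python3 -m pendant '[{"grip":0.4,"linear":[4,-1.4,0],"yaw":-2.5},{"grip":0.4,"linear":[8,-2.8,0],"yaw":-2.5},{"grip":0.4,"linear":[10,-3.5,0],"yaw":-2.5},{"grip":0.4,"linear":[10,-3.5,0],"yaw":-2.5},{"grip":0.4,"linear":[10,-3.5,0],"yaw":-2.5}]' 40 >/dev/null; python3 caps.py; python3 go.py 0.455 0.3485 0.064 83
```

```text
px [464. 208.] med [0.5659 0.3433 0.0872] circ [0.5671 0.3419 0.0239]
px [313. 219.] med [0.4551 0.35   0.0871] circ [0.455  0.3488 0.0237]
t 28.1 tcp [0.4569 0.3431 0.2145] theta 82.5 j6 0.64
linear [ 0.52 -0.26 15.05] rows 4 yaw -0.5
```

```bash
python3 -m pendant '[{"grip":0.4,"linear":[0.4,-0.2,4],"yaw":0},{"grip":0.4,"linear":[0.4,-0.2,8],"yaw":0},{"grip":0.4,"linear":[0.4,-0.2,12],"yaw":0},{"grip":0.4,"linear":[0.4,-0.2,13.9],"yaw":0},{"grip":0.4,"linear":[0.4,-0.2,13.9],"yaw":0}]' 40 >/dev/null
python3 -m pendant '[{"grip":0.4,"linear":[0,0,0.3],"yaw":0},{"grip":0.4,"linear":[0,0,0.3],"yaw":0},{"grip":0.4,"linear":[0,0,0.3],"yaw":0}]' 40 | grep -E "pos|force"
python3 go.py 0.455 0.3489 0.0635 83
```

```text
tcp_pos: [0.4567, 0.3485, 0.0748]
wrist_force: [0.1, -0.4, -0.5]
t 28.9 tcp [0.4567 0.3485 0.0748] theta 82.4 j6 0.65
linear [ 0.02 -0.18  1.13] rows 1 yaw -0.6
```

```bash
python3 -m pendant '[{"grip":0.4,"linear":[0,-0.15,0.5],"yaw":0},{"grip":0.4,"linear":[0,-0.15,0.9],"yaw":0},{"grip":0.4,"linear":[0,-0.15,1.0],"yaw":0},{"grip":0.4,"linear":[0,-0.15,1.0],"yaw":0}]' 40 | grep -E "pos|force"
python3 -m pendant '[{"grip":-0.3,"linear":[0,0,0.1],"yaw":0},{"grip":-0.3,"linear":[0,0,0.1],"yaw":0},{"grip":-0.3,"linear":[0,0,0.1],"yaw":0},{"grip":-0.3,"linear":[0,0,0.1],"yaw":0}]' 40 >/dev/null; python3 snap.py g1
```

```text
tcp_pos: [0.4535, 0.3482, 0.0624]
wrist_force: [0.8, 0.3, 0.1]
tq [0.001 0.114 0.013] F [-1.1 -0.7  2.7] gap 0.0449 [0.4539 0.3484 0.0621]
```

```bash
python3 -m pendant '[{"grip":-0.3,"linear":[0,0,0.05],"yaw":6},{"grip":-0.3,"linear":[0,0,0.05],"yaw":12},{"grip":-0.3,"linear":[0,0,0.05],"yaw":18},{"grip":-0.3,"linear":[0,0,0.05],"yaw":24},{"grip":-0.3,"linear":[0,0,0.05],"yaw":30}]' 40 >/dev/null; python3 snap.py g2
python3 -m pendant '[{"grip":-0.3,"linear":[0,0,0],"yaw":6},{"grip":-0.3,"linear":[0,0,0],"yaw":12},{"grip":-0.3,"linear":[0,0,0],"yaw":18},{"grip":-0.3,"linear":[0,0,0],"yaw":24},{"grip":-0.3,"linear":[0,0,0],"yaw":32}]' 40 >/dev/null; python3 snap.py g3
python3 -m pendant '[{"grip":-0.3,"linear":[0,0,0],"yaw":5},{"grip":-0.3,"linear":[0,0,0],"yaw":10},{"grip":-0.3,"linear":[0,0,0],"yaw":15},{"grip":-0.3,"linear":[0,0,0],"yaw":20},{"grip":-0.3,"linear":[0,0,0],"yaw":20}]' 40 >/dev/null; python3 snap.py g4
python3 -c "
import cv2,numpy as np
cv2.imwrite('pics/c5.png',np.hstack([cv2.imread(f'pics/g{k}.png') for k in (1,3,4)]))"; python3 go.py 0.4648 0.2368 0.22
```

```text
tq [-0.032 -0.147  0.038] F [1.  0.3 3.6] gap 0.0447 [0.4548 0.3487 0.0621]
tq [-0.19  -0.15   0.096] F [0.7 0.1 4.3] gap 0.0444 [0.4548 0.3485 0.062 ]
tq [-0.237 -0.163 -0.031] F [ 1.8 -1.3  5.4] gap 0.0447 [0.4547 0.3484 0.062 ]
t 31.4 tcp [0.4547 0.3484 0.062 ] theta 0.7 j6 2.07
linear [  0.89  11.17 -15.8 ] rows 4
```

View pics/c5.png

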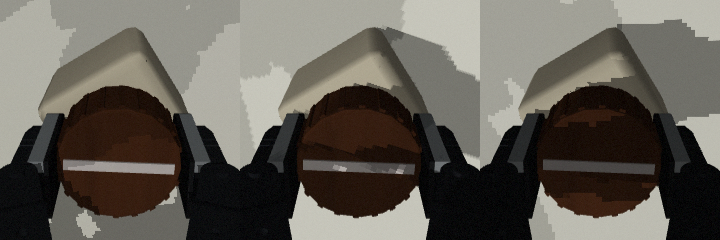

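Cream: body and cap kept the same relation throughout, so it was already tight. I carry it to (0.461,-0.24).

```bash
python3 -m pendant '[{"grip":-0.3,"linear":[0,0,-3],"yaw":0},{"grip":-0.3,"linear":[0,0,-7],"yaw":0},{"grip":-0.3,"linear":[0,0,-12],"yaw":0},{"grip":-0.3,"linear":[0,0,-16],"yaw":0},{"grip":-0.3,"linear":[0,0,-16],"yaw":0}]' 60 >/dev/null
python3 -m pendant '[{"grip":-0.3,"linear":[0,4.6,0],"yaw":0},{"grip":-0.3,"linear":[0,9.2,0],"yaw":0},{"grip":-0.3,"linear":[0,13.8,0],"yaw":0},{"grip":-0.3,"linear":[0,18.4,0],"yaw":0},{"grip":-0.3,"linear":[0,23,0],"yaw":0}]' 60 >/dev/null
python3 -m pendant '[{"grip":-0.3,"linear":[0,4.6,0],"yaw":0},{"grip":-0.3,"linear":[0,9.2,0],"yaw":0},{"grip":-0.3,"linear":[0,13.8,0],"yaw":0},{"grip":-0.3,"linear":[0,18.4,0],"yaw":0},{"grip":-0.3,"linear":[0,23,0],"yaw":0}]' 60 >/dev/null; python3 go.py 0.461 -0.24 0.22
```

```text
t 32.9 tcp [ 0.4559 -0.1128  0.2188] theta 0.7 j6 1.15
linear [ 0.35 12.72 -0.14] rows 3
```

```bash
python3 -m pendant '[{"grip":-0.3,"linear":[0.2,4,0],"yaw":0},{"grip":-0.3,"linear":[0.4,8.5,0],"yaw":0},{"grip":-0.3,"linear":[0.4,12.2,0],"yaw":0},{"grip":-0.3,"linear":[0.4,12.2,0],"yaw":0},{"grip":-0.3,"linear":[0.4,12.2,3],"yaw":0}]' 60 >/dev/null
python3 -m pendant '[{"grip":-0.3,"linear":[0,0,2],"yaw":0},{"grip":-0.3,"linear":[0,0,4.5],"yaw":0},{"grip":-0.3,"linear":[0,0,6.5],"yaw":0},{"grip":-0.3,"linear":[0,0,7.2],"yaw":0},{"grip":-0.3,"linear":[0,0,7.2],"yaw":0}]' 60 | grep -E "pos|force"; python3 go.py 0.461 -0.24 0.1
```

```text
tcp_pos: [0.461, -0.232, 0.1169]
wrist_force: [0.1, 0.2, -2.5]
t 33.9 tcp [ 0.461  -0.232   0.1169] theta 0.6 j6 0.94
linear [-0.    0.81  1.69] rows 1
```

```bash
python3 -m pendant '[{"grip":-0.3,"linear":[0,0.4,0.4],"yaw":0},{"grip":-0.3,"linear":[0,0.4,0.9],"yaw":0},{"grip":-0.3,"linear":[0,0.4,1.3],"yaw":0},{"grip":-0.3,"linear":[0,0.4,1.3],"yaw":0},{"grip":-0.3,"linear":[0,0.4,1.3],"yaw":0}]' 60 | grep -E "pos|force"
python3 -m pendant '[{"grip":-0.3,"linear":[0,0,0.15],"yaw":0},{"grip":-0.3,"linear":[0,0,0.25],"yaw":0},{"grip":-0.3,"linear":[0,0,0.25],"yaw":0}]' 60 | grep -E "pos|force"
```

```text
tcp_pos: [0.4627, -0.2377, 0.1065]
wrist_force: [-0.5, -0.5, -3.3]
tcp_pos: [0.4626, -0.2376, 0.1037]
wrist_force: [-0.6, 0.0, -3.2]
```

```bash
python3 -m pendant '[{"grip":-0.3,"linear":[0,0,0.15],"yaw":0},{"grip":-0.3,"linear":[0,0,0.3],"yaw":0},{"grip":-0.3,"linear":[0,0,0.3],"yaw":0}]' 60 | grep -E "pos|force"
```

```text
tcp_pos: [0.4624, -0.2375, 0.1005]
wrist_force: [0.2, 0.0, -2.5]
```

```bash
python3 -m pendant '[{"grip":-0.3,"linear":[0,0,0.1],"yaw":0},{"grip":-0.3,"linear":[0,0,0.15],"yaw":0},{"grip":-0.3,"linear":[0,0,0.15],"yaw":0}]' 60 | grep -E "pos|force"
python3 -m pendant '[{"grip":0.3,"linear":[0,0,0],"yaw":0},{"grip":0.3,"linear":[0,0,0],"yaw":0},{"grip":0.3,"linear":[0,0,-2],"yaw":0},{"grip":0.3,"linear":[0,0,-6],"yaw":0},{"grip":0.3,"linear":[0,0,-11],"yaw":0}]' 60 | grep -E "pos|force"
python3 -m pendant '[{"grip":0.4,"linear":[0.5,-4.8,0],"yaw":-8},{"grip":0.4,"linear":[1,-9.6,-0.5],"yaw":-16},{"grip":0.4,"linear":[2,-14.4,-0.5],"yaw":-24},{"grip":0.4,"linear":[3,-19.2,-0.5],"yaw":-32},{"grip":0.4,"linear":[4,-24,-0.5],"yaw":-40}]' 40 >/dev/null; python3 go.py 0.567 0.3425 0.215 83
```

```text
tcp_pos: [0.4628, -0.2377, 0.1002]
wrist_force: [-2.5, 2.7, 4.7]
tcp_pos: [0.4614, -0.2368, 0.2084]
wrist_force: [0.9, -0.4, 0.8]
t 36.3 tcp [0.5011 0.0044 0.2149] theta 40.8 j6 0.71
linear [ 2.707e+01 -2.130e+01 -1.000e-02] rows 7 yaw -42.2
```

```bash
python3 -m pendant '[{"grip":0.4,"linear":[3.8,-3,0],"yaw":-8},{"grip":0.4,"linear":[7.6,-6,0],"yaw":-16},{"grip":0.4,"linear":[11.4,-9,0],"yaw":-24},{"grip":0.4,"linear":[15.2,-12,0],"yaw":-32},{"grip":0.4,"linear":[19,-15,0],"yaw":-40}]' 40 >/dev/null; python3 go.py 0.567 0.3425 0.215 83
```

```text
t 36.8 tcp [0.5483 0.2423 0.2146] theta 80.8 j6 0.45
linear [10.2   0.25 -0.04] rows 3 yaw -2.2
```

```bash
python3 -m pendant '[{"grip":0.4,"linear":[4,0.1,0],"yaw":-2},{"grip":0.4,"linear":[8,0.2,0],"yaw":-2},{"grip":0.4,"linear":[9.9,0.2,0],"yaw":-2},{"grip":0.4,"linear":[9.9,0.2,0],"yaw":-2},{"grip":0.4,"linear":[9.9,0.2,0],"yaw":-2}]' 40 >/dev/null; python3 caps.py; python3 go.py 0.567 0.3425 0.064 83
```

```text
px [317. 219.] med [0.5673 0.3432 0.0872] circ [0.5672 0.3419 0.0238]
t 37.35 tcp [0.5662 0.3366 0.2141] theta 82.5 j6 0.55
linear [ 0.61  0.   15.  ] rows 4 yaw -0.5
```

```bash
python3 -m pendant '[{"grip":0.4,"linear":[0.5,0,4],"yaw":0},{"grip":0.4,"linear":[0.5,0,8],"yaw":0},{"grip":0.4,"linear":[0.5,0,12],"yaw":0},{"grip":0.4,"linear":[0.5,0,14.2],"yaw":0},{"grip":0.4,"linear":[0.5,0,14.2],"yaw":0}]' 40 >/dev/null
python3 -m pendant '[{"grip":0.4,"linear":[0,0,0.3],"yaw":0},{"grip":0.4,"linear":[0,0,0.3],"yaw":0},{"grip":0.4,"linear":[0,0,0.3],"yaw":0}]' 40 | grep -E "pos|force"
python3 go.py 0.567 0.3423 0.0635 83
```

```text
tcp_pos: [0.5684, 0.3427, 0.0718]
wrist_force: [0.4, 0.8, 0.1]
t 38.15 tcp [0.5684 0.3427 0.0718] theta 82.4 j6 0.56
linear [-0.06 -0.13  0.83] rows 1 yaw -0.6
```

```bash
python3 -m pendant '[{"grip":0.4,"linear":[0,-0.1,0.4],"yaw":0},{"grip":0.4,"linear":[0,-0.1,0.7],"yaw":0},{"grip":0.4,"linear":[0,-0.1,0.7],"yaw":0},{"grip":0.4,"linear":[0,-0.1,0.7],"yaw":0}]' 40 | grep -E "pos|force"
python3 -m pendant '[{"grip":-0.3,"linear":[0,0,0.1],"yaw":0},{"grip":-0.3,"linear":[0,0,0.1],"yaw":0},{"grip":-0.3,"linear":[0,0,0.1],"yaw":0},{"grip":-0.3,"linear":[0,0,0.1],"yaw":0}]' 40 >/dev/null; python3 snap.py k1
python3 -m pendant '[{"grip":-0.3,"linear":[0,0,0.05],"yaw":6},{"grip":-0.3,"linear":[0,0,0.05],"yaw":12},{"grip":-0.3,"linear":[0,0,0.05],"yaw":18},{"grip":-0.3,"linear":[0,0,0.05],"yaw":24},{"grip":-0.3,"linear":[0,0,0.05],"yaw":30}]' 40 >/dev/null; python3 snap.py k2
python3 -m pendant '[{"grip":-0.3,"linear":[0,0,0],"yaw":6},{"grip":-0.3,"linear":[0,0,0],"yaw":12},{"grip":-0.3,"linear":[0,0,0],"yaw":18},{"grip":-0.3,"linear":[0,0,0],"yaw":24},{"grip":-0.3,"linear":[0,0,0],"yaw":32}]' 40 >/dev/null; python3 snap.py k3
python3 -m pendant '[{"grip":-0.3,"linear":[0,0,0],"yaw":5},{"grip":-0.3,"linear":[0,0,0],"yaw":10},{"grip":-0.3,"linear":[0,0,0],"yaw":15},{"grip":-0.3,"linear":[0,0,0],"yaw":20},{"grip":-0.3,"linear":[0,0,0],"yaw":20}]' 40 >/dev/null; python3 snap.py k4
python3 -c "
import cv2,numpy as np
cv2.imwrite('pics/c6.png',np.hstack([cv2.imread(f'pics/k{k}.png') for k in (1,3,4)]))"; python3 go.py 0.551 -0.15 0.22
```

```text
tcp_pos: [0.5657, 0.3425, 0.0621]
wrist_force: [0.0, -0.2, 0.2]
tq [ 0.03   0.469 -0.009] F [-3.1  0.2  5.9] gap 0.0447 [0.566  0.3427 0.0619]
tq [-0.002  0.199  0.088] F [-0.4 -0.6  5.6] gap 0.0448 [0.5668 0.3426 0.0619]
tq [-0.04  -0.017  0.055] F [0.6 0.2 5.6] gap 0.0446 [0.5671 0.3428 0.0619]
tq [-0.097  0.019 -0.026] F [-0.2 -0.2  5.1] gap 0.0446 [0.5671 0.3427 0.0619]
t 40.65 tcp [0.5671 0.3427 0.0619] theta 0.5 j6 1.99
linear [ -1.99  49.24 -15.85] rows 11
```

View pics/c6.png

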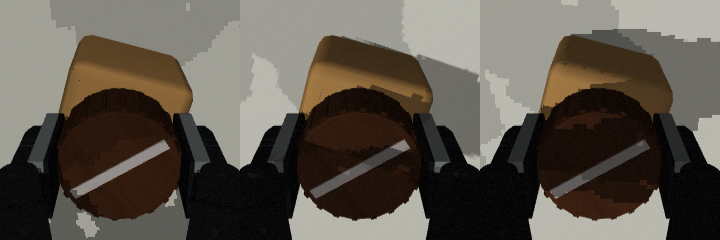

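The apricot body looks fixed to its cap across all frames. Reading the side faces by eye is ambiguous, so I measure the stripe-to-body angle from depth. The limits imply these tight angles: a 0.20, b 1.00, c 0.70, d 0.60, e 1.00.

```bash
cat > ang.py <<'E'
import sys
from h import *
from scipy.optimize import minimize_scalar
def body_stripe(C,p,c,zt):
    "c: cap centre xy, zt cap-top z. returns body side angle mod 90, stripe angle mod 180 (deg)"
    r=np.hypot(C[...,0]-c[0],C[...,1]-c[1]); g=p.max(2).astype(int); sat=g-p.min(2)
    top=(abs(C[...,2]-zt)<.006)&(r<.022)
    q=top&(g>np.percentile(g[top],50)+25)&(sat<45); P=C[q][:,:2]
    v=np.linalg.svd(P-P.mean(0),full_matrices=False)[2][0]; st=np.degrees(np.arctan2(v[1],v[0]))%180
    f=(C[...,2]>zt-.07)&(C[...,2]<zt-.03)&(r<.042)&(r>.022); Q=C[f][:,:2]-c
    def cost(a):
        a=np.radians(a); u=Q@np.array([[np.cos(a),-np.sin(a)],[np.sin(a),np.cos(a)]])
        m=abs(u).max(1); return np.minimum(abs(m-.027),.006).mean()
    A=np.arange(0,90,1.); k=min(A,key=cost); return k,cost(k),st,q.sum(),f.sum()
if __name__=="__main__":
    s,p,d,i=look("wrist"); cv2.imwrite("pics/last.png",p); C=cloud(i,d)
    for a in sys.argv[1:]:
        x,y,zt=map(float,a.split(",")); b,co,st,n1,n2=body_stripe(C,p,np.array([x,y]),zt)
        e=abs((st-b+45)%90-45); print(a,"body",b,"cost mm",round(co*1e3,2),"stripe",round(st,1),"rel",round(np.radians(e),2),"or",round(np.radians(90-e),2),"n",n1,n2)
E
python3 ang.py 0.567,0.3425,0.087
```

```text
0.567,0.3425,0.087 body 75.0 cost mm 0.44 stripe 136.2 rel 0.5 or 1.07 n 2371 2741
```

```bash
sed -i 's/q=top&.*; P=C/q=top\&(p.min(2)>0.65*g)\&(g>40); P=C/' ang.py; python3 ang.py 0.567,0.3425,0.087; python3 -c "
import cv2;p=cv2.imread('pics/last.png')[180:420,200:440];print(p[120:200:6,100].tolist())"
```

```text
0.567,0.3425,0.087 body 75.0 cost mm 0.47 stripe 123.4 rel 0.73 or 0.85 n 1245 2733
[[18, 27, 50], [9, 13, 24], [1, 13, 23], [9, 11, 22], [7, 16, 24], [6, 12, 26], [6, 15, 27], [7, 13, 25], [0, 3, 20], [60, 63, 64], [87, 92, 94], [7, 14, 28], [16, 28, 53], [15, 31, 56]]
```

Measured: 0.73/0.85 rad, where tight should be about 0.20. So the apricot cap is most likely still loose. The fingertips were pressing on the jar's shoulder (F_z ≈5 N) and dragged the body round with the cap. I let go, turn back, regrip higher and twist again.

```bash
python3 -m pendant '[{"grip":0.4,"linear":[0,0,0],"yaw":0},{"grip":0.4,"linear":[0,0,0],"yaw":0},{"grip":0.4,"linear":[0,0,-0.65],"yaw":-8},{"grip":0.4,"linear":[0,0,-0.65],"yaw":-16},{"grip":0.4,"linear":[0,0,-0.65],"yaw":-24}]' 40 >/dev/null
python3 -m pendant '[{"grip":0.4,"linear":[0,0,0],"yaw":-8},{"grip":0.4,"linear":[0,0,0],"yaw":-16},{"grip":0.4,"linear":[0,0,0],"yaw":-24},{"grip":0.4,"linear":[0,0,0],"yaw":-32},{"grip":0.4,"linear":[0,0,0],"yaw":-40}]' 40 >/dev/null
python3 -m pendant '[{"grip":0.4,"linear":[0,0,0],"yaw":-8},{"grip":0.4,"linear":[0,0,0],"yaw":-16},{"grip":0.4,"linear":[0,0,0],"yaw":-16},{"grip":0.4,"linear":[0,0,0],"yaw":-16},{"grip":0.4,"linear":[0,0,0],"yaw":-16}]' 40 >/dev/null; python3 ang.py 0.567,0.3425,0.087; python3 go.py 0.567 0.3425 0.068 83
```

```text
0.567,0.3425,0.087 body 76.0 cost mm 0.5 stripe 122.2 rel 0.77 or 0.81 n 1146 2565
t 42.3 tcp [0.5658 0.3424 0.0671] theta 80.3 j6 0.59
linear [ 0.03  0.12 -0.09] rows 1 yaw -2.7
```

```bash
python3 -m pendant '[{"grip":0.4,"linear":[0,0.1,-0.15],"yaw":0},{"grip":-0.3,"linear":[0,0.1,-0.15],"yaw":0},{"grip":-0.3,"linear":[0,0.1,-0.15],"yaw":0},{"grip":-0.3,"linear":[0,0.1,-0.15],"yaw":0},{"grip":-0.3,"linear":[0,0.1,-0.15],"yaw":0}]' 40 >/dev/null; python3 snap.py k5
python3 -m pendant '[{"grip":-0.3,"linear":[0,0,0],"yaw":5},{"grip":-0.3,"linear":[0,0,0],"yaw":10},{"grip":-0.3,"linear":[0,0,0],"yaw":15},{"grip":-0.3,"linear":[0,0,0],"yaw":20},{"grip":-0.3,"linear":[0,0,0],"yaw":20}]' 40 >/dev/null; python3 snap.py k6; python3 ang.py 0.567,0.3425,0.087
```

```text
tq [ 0.017  0.211 -0.03 ] F [-2.9 -0.3  4.9] gap 0.0447 [0.5671 0.3424 0.0694]
tq [-0.135  0.209 -0.031] F [-2.7 -0.3  5.1] gap 0.0448 [0.5671 0.3424 0.0694]
0.567,0.3425,0.087 body 76.0 cost mm 0.48 stripe 100.7 rel 0.43 or 1.14 n 1140 2374
```

That worked: the body stayed at 76° while the stripe turned about 21°. I carry on to the stop.

```bash
python3 -m pendant '[{"grip":-0.3,"linear":[0,0,0],"yaw":5},{"grip":-0.3,"linear":[0,0,0],"yaw":10},{"grip":-0.3,"linear":[0,0,0],"yaw":15},{"grip":-0.3,"linear":[0,0,0],"yaw":20},{"grip":-0.3,"linear":[0,0,0],"yaw":20}]' 40 >/dev/null; python3 snap.py k6; python3 ang.py 0.567,0.3425,0.087
python3 -m pendant '[{"grip":-0.3,"linear":[0,0,0],"yaw":5},{"grip":-0.3,"linear":[0,0,0],"yaw":10},{"grip":-0.3,"linear":[0,0,0],"yaw":15},{"grip":-0.3,"linear":[0,0,0],"yaw":20},{"grip":-0.3,"linear":[0,0,0],"yaw":20}]' 40 >/dev/null; python3 snap.py k6; python3 ang.py 0.567,0.3425,0.087
```

```text
tq [-0.018 -0.242  0.04 ] F [0.9 1.2 3.5] gap 0.0445 [0.5678 0.3426 0.0694]
0.567,0.3425,0.087 body 73.0 cost mm 1.35 stripe 78.7 rel 0.1 or 1.47 n 1164 2529
tq [-0.305 -0.467  0.037] F [1.9 0.3 4. ] gap 0.0446 [0.5678 0.3422 0.0694]
0.567,0.3425,0.087 body 54.0 cost mm 1.59 stripe 58.3 rel 0.07 or 1.5 n 1168 2569
```

Apricot is now at its stop: the relative angle is about 0.1 and held while the whole jar turned a further 20°. I carry it to (0.551,-0.15).

```bash
python3 -m pendant '[{"grip":-0.3,"linear":[0,0,-3],"yaw":0},{"grip":-0.3,"linear":[0,0,-7],"yaw":0},{"grip":-0.3,"linear":[0,0,-12],"yaw":0},{"grip":-0.3,"linear":[0,0,-16],"yaw":0},{"grip":-0.3,"linear":[0,0,-16],"yaw":0}]' 60 >/dev/null; python3 go.py 0.551 -0.15 0.225
```

```text
t 45.15 tcp [0.5692 0.3438 0.2357] theta 20.6 j6 1.64
linear [-19.11  45.58   0.83] rows 10
```

```bash
python3 -m pendant '[{"grip":-0.3,"linear":[-1.9,4.5,0],"yaw":0},{"grip":-0.3,"linear":[-3.8,9,0],"yaw":0},{"grip":-0.3,"linear":[-5.7,13.5,0],"yaw":0},{"grip":-0.3,"linear":[-7.6,18,0],"yaw":0},{"grip":-0.3,"linear":[-9.5,22.6,0],"yaw":0}]' 60 >/dev/null
python3 -m pendant '[{"grip":-0.3,"linear":[-1.9,4.5,0],"yaw":0},{"grip":-0.3,"linear":[-3.8,9,0],"yaw":0},{"grip":-0.3,"linear":[-5.7,13.5,0],"yaw":0},{"grip":-0.3,"linear":[-7.6,18,0],"yaw":0},{"grip":-0.3,"linear":[-9.5,22.6,0],"yaw":0}]' 60 >/dev/null
python3 -m pendant '[{"grip":-0.3,"linear":[0,0,0],"yaw":0},{"grip":-0.3,"linear":[0,0,0],"yaw":0},{"grip":-0.3,"linear":[0,0,0],"yaw":0}]' 60 >/dev/null
python3 ang.py 0.551,-0.24,0.126 0.461,-0.24,0.126; python3 go.py 0.551 -0.15 0.1074
python3 -c "
import cv2;cv2.imwrite('pics/v.png',cv2.imread('pics/last.png'))"
```

```text
0.551,-0.24,0.126 body 16.0 cost mm 0.78 stripe 147.3 rel 0.72 or 0.85 n 393 1460
0.461,-0.24,0.126 body 42.0 cost mm 1.04 stripe 67.0 rel 0.44 or 1.13 n 41 126
t 46.5 tcp [ 0.5463 -0.146   0.2274] theta 20.6 j6 0.81
linear [ 0.32  0.57 12.  ] rows 3
```

View pics/v.png

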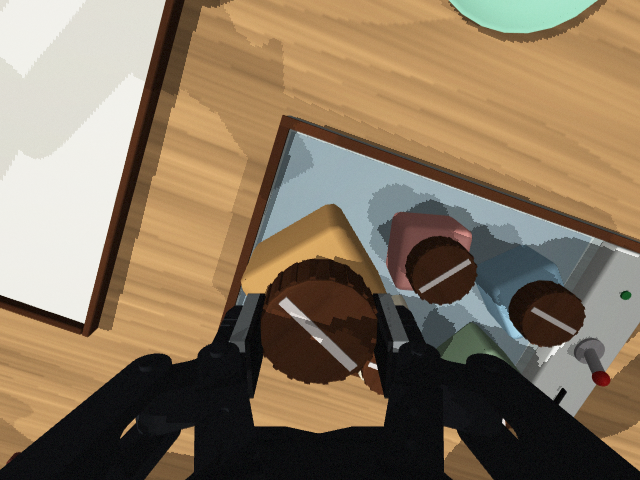

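The wrist view shows apricot held upright at (330,300), with coral (440,270) and blue (546,313) standing on the shelf. Coral measures 0.72, matching its tight 0.70. I check apricot in the air and then place it.

```bash
python3 ang.py 0.5463,-0.146,0.245; python3 -m pendant '[{"grip":-0.3,"linear":[0.1,0.3,2.5],"yaw":0},{"grip":-0.3,"linear":[0.1,0.3,5.5],"yaw":0},{"grip":-0.3,"linear":[0.1,0.3,8.5],"yaw":0},{"grip":-0.3,"linear":[0.1,0.3,10.4],"yaw":0},{"grip":-0.3,"linear":[0.1,0.3,10.8],"yaw":0}]' 60 >/dev/null
python3 -m pendant '[{"grip":-0.3,"linear":[0,0,0.2],"yaw":0},{"grip":-0.3,"linear":[0,0,0.3],"yaw":0},{"grip":-0.3,"linear":[0,0,0.3],"yaw":0},{"grip":-0.3,"linear":[0,0,0.3],"yaw":0}]' 60 |grep -E "pos|force"; python3 go.py 0.551 -0.15 0.1074
```

```text
0.5463,-0.146,0.245 body 52.0 cost mm 1.18 stripe 62.6 rel 0.19 or 1.39 n 1094 2520
tcp_pos: [0.5497, -0.1503, 0.1191]
wrist_force: [-0.7, 0.2, -3.4]
t 47.45 tcp [ 0.5497 -0.1503  0.1191] theta 20.5 j6 0.81
linear [0.13 0.01 1.17] rows 1
```

Apricot measures 0.19, as required.

```bash
python3 -m pendant '[{"grip":-0.3,"linear":[0,0,0.4],"yaw":0},{"grip":-0.3,"linear":[0,0,0.8],"yaw":0},{"grip":-0.3,"linear":[0,0,1],"yaw":0},{"grip":-0.3,"linear":[0,0,1.1],"yaw":0},{"grip":-0.3,"linear":[0,0,1.1],"yaw":0}]' 60 | grep -E "pos|force"
python3 -m pendant '[{"grip":-0.3,"linear":[0,0,0.1],"yaw":0},{"grip":-0.3,"linear":[0,0,0.2],"yaw":0},{"grip":-0.3,"linear":[0,0,0.2],"yaw":0}]' 60 | grep -E "pos|force"
```

```text
tcp_pos: [0.5491, -0.1499, 0.1076]
wrist_force: [-1.6, 2.2, 4.3]
tcp_pos: [0.5494, -0.1499, 0.1075]
wrist_force: [-8.1, 4.0, 16.8]
```

```bash
python3 -m pendant '[{"grip":0.3,"linear":[0,0,0],"yaw":0},{"grip":0.3,"linear":[0,0,0],"yaw":0},{"grip":0.3,"linear":[0,0,-2],"yaw":0},{"grip":0.3,"linear":[0,0,-6],"yaw":0},{"grip":0.3,"linear":[0,0,-11],"yaw":0}]' 60 | grep -E "pos|force"; python3 go.py 0.43 -0.24 0.33 0
```

```text
tcp_pos: [0.5473, -0.1495, 0.2131]
wrist_force: [0.9, -0.5, 0.6]
t 48.75 tcp [ 0.5473 -0.1495  0.2131] theta 20.5 j6 0.81
linear [-14.2    4.33 -11.65] rows 4 yaw 20.5
```

```bash
python3 -m pendant '[{"grip":0.3,"linear":[-3.5,1,-3],"yaw":5},{"grip":0.3,"linear":[-7,2,-6],"yaw":10},{"grip":0.3,"linear":[-10.5,3,-9],"yaw":15},{"grip":0.3,"linear":[-14,4.2,-11.6],"yaw":20},{"grip":0.3,"linear":[-14,4.2,-11.6],"yaw":20}]' 60 >/dev/null
python3 -m pendant '[{"grip":0.3,"linear":[0,0,0],"yaw":0},{"grip":0.3,"linear":[0,0,0],"yaw":0}]' 60 >/dev/null
cat > shelfcheck.py <<'E'
from h import *
from ang import body_stripe
s,p,d,i=look("wrist"); cv2.imwrite("pics/shelf%d.png"%int(s["time_s"]),p); C=cloud(i,d)
m=((C[...,2]>.118)&(C[...,2]<.132)&(C[...,0]>.40)&(C[...,0]<.62)&(C[...,1]>-.41)&(C[...,1]<-.09)).astype(np.uint8)
m=cv2.morphologyEx(m,cv2.MORPH_OPEN,np.ones((5,5)))
n,l,st,c=cv2.connectedComponentsWithStats(m)
for k in range(1,n):
    if st[k,4]>300:
        q=C[l==k]; (cx,cy),r=cv2.minEnclosingCircle(q[:,:2].astype(np.float32)); z=np.median(q[:,2])
        b,co,sa,n1,n2=body_stripe(C,p,np.array([cx,cy]),z); e=abs((sa-b+45)%90-45)
        print("px",np.round(c[k]),"circ",np.round([cx,cy,r,z],4),"body",b,round(co*1e3,2),"stripe",round(sa,1),"rel",round(np.radians(e),2),"or",round(np.radians(90-e),2),n1,n2)
E
python3 shelfcheck.py; ls pics/shelf*
```

```text
px [245.  45.] circ [ 0.5667 -0.1752  0.0237  0.1251] body 48.0 1.23 stripe 60.3 rel 0.21 or 1.36 285 401
px [326.  65.] circ [ 0.5517 -0.2429  0.0236  0.1252] body 28.0 2.78 stripe 138.5 rel 0.36 or 1.21 270 185
px [427.  73.] circ [ 0.5472 -0.3292  0.0239  0.1251] body 48.0 0.3 stripe 81.2 rel 0.58 or 0.99 272 454
px [319. 169.] circ [ 0.4645 -0.2374  0.0236  0.1251] body 31.0 0.24 stripe 87.4 rel 0.59 or 0.99 220 85
px [422. 171.] circ [ 0.4633 -0.3325  0.0237  0.1251] body 66.0 0.43 stripe 33.6 rel 0.57 or 1.0 220 409
pics/shelf49.png
```

View pics/shelf49.png

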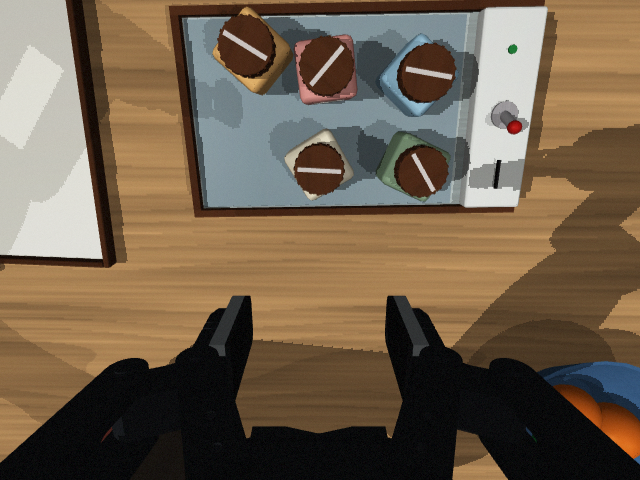

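Apricot has shifted to about (0.567,-0.175), the announced knock or the release, but it stands inside the limits. Measured angles are a 0.21, b 0.99, d 0.59 and e 1.00, all tight. For coral I refine the body angle from its edges.

Run:
```python
from h import *
s,p,d,i=look("wrist"); C=cloud(i,d)
h=cv2.cvtColor(p,cv2.COLOR_BGR2HSV).astype(int)
m=((h[...,0]<8)|(h[...,0]>170))&(h[...,1]>60)&(h[...,1]<150)&(h[...,2]>90); m[:, :285]=0;m[:,375:]=0;m[115:]=0;m[:25]=0
print(m.sum())
for name,pts in (("bottom",[(u,np.where(m[60:,u])[0].max()+60) for u in range(308,350) if m[60:,u].any()]),
                 ("left",[(np.where(m[v])[0].min(),v) for v in range(52,95) if m[v].any()]),("right",[(np.where(m[v])[0].max(),v) for v in range(45,92) if m[v].any()])):
    for z in(.10,):
        P=np.array([atz(i,u,v,z)[:2] for u,v in pts]); vx,vy,_,_=cv2.fitLine(P.astype(np.float32),cv2.DIST_HUBER,0,.001,.001).ravel(); print(name,len(P),round(float(np.degrees(np.arctan2(vy,vx)))%90,1))
q=(abs(C[...,2]-.125)<.006)&(np.hypot(C[...,0]-.5517,C[...,1]+.2429)<.021)&(p.min(2)>.65*p.max(2))&(p.max(2)>90)
P=C[q][:,:2];v=np.linalg.svd(P-P.mean(0))[2][0];print(len(P),"stripe",np.degrees(np.arctan2(v[1],v[0]))%180)
```

```text
1038
bottom 42 7.5
left 43 5.2
right 47 8.1
272 stripe 138.3260892716183
```

Coral comes to +0.72 with the sign consistent, so all five caps are tight. Now the switch: I locate the ball and move in with shut fingers.

```bash
python3 - <<'E'
from h import *
s,p,d,i=look("wrist"); C=cloud(i,d); b=p.astype(int)
m=(b[...,2]>110)&(b[...,1]<50)&(b[...,0]<50); m[:90]=0; m[160:]=0; m[:,:480]=0; m[:,550:]=0
v,u=np.where(m); print(len(v),u.mean(),v.mean(),np.round(np.median(C[m],0),4),atz(i,u.mean(),v.mean(),.0956))
E
python3 go.py 0.45 -0.427 0.15 0
python3 -m pendant '[{"grip":-1,"linear":[0,4,0],"yaw":0},{"grip":-1,"linear":[0,8,3],"yaw":0},{"grip":-1,"linear":[0,12,7],"yaw":0},{"grip":-1,"linear":[0.5,16,11],"yaw":0},{"grip":-1,"linear":[1,18,15],"yaw":0}]' 40 >/dev/null; python3 go.py 0.45 -0.427 0.084 0
```

```text
130 515.223076923077 127.29230769230769 [ 0.5032 -0.4222  0.0997] [ 0.50292335 -0.42435731  0.0956    ]
t 49.6 tcp [ 0.4327 -0.2374  0.3293] theta 0.6 j6 0.9
linear [ 1.58 19.01 17.89] rows 6 yaw 0.6
t 50.1 tcp [ 0.4437 -0.4162  0.1862] theta 0.5 j6 0.68
linear [ 0.61  1.07 10.22] rows 3 yaw 0.5
```

```bash
python3 -m pendant '[{"grip":-1,"linear":[0.6,0.8,3],"yaw":0},{"grip":-1,"linear":[0.6,0.8,6],"yaw":0},{"grip":-1,"linear":[0.6,0.8,9],"yaw":0},{"grip":-1,"linear":[0.6,0.8,9.4],"yaw":0},{"grip":-1,"linear":[0.6,0.8,9.4],"yaw":0}]' 40 |grep -E "pos|force|gap"; python3 go.py 0.53 -0.425 0.086
```

```text
tcp_pos: [0.4489, -0.4209, 0.0919]
wrist_force: [1.2, 0.4, -0.1]
finger_gap: -0.0001
t 50.6 tcp [ 0.4489 -0.4209  0.0919] theta 0.5 j6 0.68
linear [8.1  0.49 0.58] rows 2
```

```bash
python3 -m pendant '[{"grip":-1,"linear":[1.5,0.3,0.3],"yaw":0},{"grip":-1,"linear":[3,0.3,0.3],"yaw":0},{"grip":-1,"linear":[4.5,0.3,0.3],"yaw":0},{"grip":-1,"linear":[6,0.3,0.3],"yaw":0},{"grip":-1,"linear":[6.8,0.3,0.3],"yaw":0}]' 40 |grep -E "pos|force|gap"
python3 -m pendant '[{"grip":-1,"linear":[0.3,0,0],"yaw":0},{"grip":-1,"linear":[0.3,0,0],"yaw":0},{"grip":-1,"linear":[-2,0,0],"yaw":0},{"grip":-1,"linear":[-5,0,0],"yaw":0},{"grip":-1,"linear":[-7,0,-3],"yaw":0}]' 40 |grep -E "pos|force|gap"; python3 go.py 0.38 -0.26 0.33
```

```text
tcp_pos: [0.5095, -0.4256, 0.0931]
wrist_force: [-56.2, 4.1, 29.8]
finger_gap: 0.0
tcp_pos: [0.4445, -0.4235, 0.1187]
wrist_force: [0.0, 0.1, 0.3]
finger_gap: -0.0
t 51.6 tcp [ 0.4445 -0.4235  0.1187] theta 0.5 j6 0.67
linear [ -6.39 -16.49 -21.04] rows 6
```

```bash
python3 -m pendant '[{"grip":-1,"linear":[0,0,-4.5],"yaw":0},{"grip":-1,"linear":[0,0,-9],"yaw":0},{"grip":-1,"linear":[-1,-4,-13],"yaw":0},{"grip":-1,"linear":[-1.5,-8,-17],"yaw":0},{"grip":-1,"linear":[-2,-12,-20],"yaw":0}]' 40 >/dev/null
python3 -m pendant '[{"grip":-1,"linear":[-0.5,-4,0],"yaw":0},{"grip":-1,"linear":[-0.5,-5,0],"yaw":0},{"grip":-1,"linear":[-0.5,-5,0],"yaw":0},{"grip":-1,"linear":[-0.5,-5,0],"yaw":0}]' 40 >/dev/null; python3 shelfcheck.py; ls pics/shelf*
```

```text
px [203.  29.] circ [ 0.5666 -0.1751  0.0238  0.1251] body 49.0 0.39 stripe 60.3 rel 0.2 or 1.37 327 581
px [289.  49.] circ [ 0.552  -0.2428  0.0238  0.1252] body 15.0 2.86 stripe 138.4 rel 0.58 or 0.99 314 374
px [397.  57.] circ [ 0.5471 -0.329   0.0236  0.1252] body 48.0 0.43 stripe 81.0 rel 0.58 or 0.99 312 323
px [284. 161.] circ [ 0.4644 -0.2375  0.0237  0.1251] body 32.0 0.16 stripe 87.7 rel 0.6 or 0.97 252 109
px [394. 163.] circ [ 0.4636 -0.3325  0.0237  0.1251] body 65.0 0.5 stripe 33.2 rel 0.55 or 1.02 247 284
pics/shelf49.png
pics/shelf52.png
```

View pics/shelf52.png

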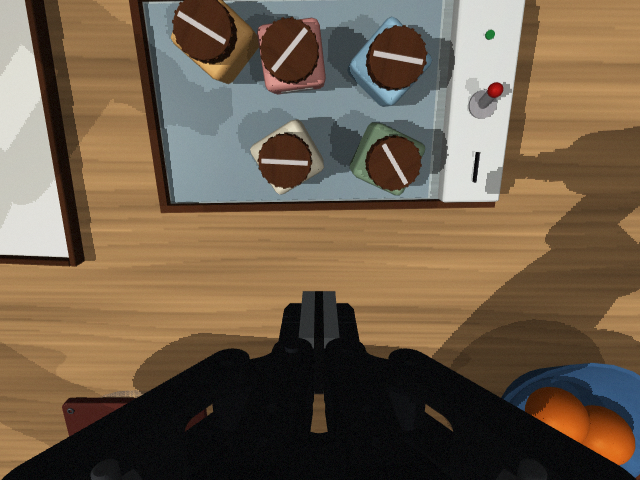

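The ball (495,90) now lies on the far side of the pivot (482,105), so the switch is on. All five jars stand where they were, and the arm is clear.

```bash
python3 -c "
from h import *
arm.hand_in(); print(readout.observe()['time_s'])"
```

```text
the job is handed in; nothing more can be done
the job is handed in; nothing more can be done
```

I handed the job in at about 53 s of robot time. All five jars stand upright on the shelf with tight caps, and the switch is on; the hand-in gave no verdict.

- **Caps:** I tugged each one clockwise. Sage, coral and apricot were loose and are now tight; blue and cream were already tight.
- **Apricot:** My first twist turned the whole jar, because the fingertips were dragging on its shoulder, so it looked tight. A depth measurement showed it was loose before it went on the shelf. I gripped it higher, retightened it and then placed it.
- **Last check of cap angles:** a 0.20, b 0.99, d 0.60 and e 1.02 rad, against the tight angles the limits imply (0.20, 1.00, 0.60 and 1.00).
- **Coral:** The automatic fit of its body disagreed because coral was partly hidden. An edge fit just before the switch move gave 0.72 against 0.70, and its stripe had not moved since.
- **Apricot's position:** It stood about 3 cm from where I set it down (the announced knock, or my release). It is still upright and inside the limits.
- **Switch:** The last picture shows the ball on the far side of its pivot, so it is on. The wrist force read about 56 N during that push, under the 120 N limit.
- **Bystanders:** I never meant to touch the tumbler, container or spoons, but I took no final picture of them.

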